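Charge the dry bin with sample slugs through a hand chute

TASK

Pick up the loaded aluminium chute by its blue grip, rest its spout on the purple sprung collar of the dry bin and press the collar gently down with it, by feel (its height is not known exactly, so never force it), so that the shutter inside opens. Keep the collar pressed while you tilt the chute until all three slugs have slid into the bin, then set the empty chute back down upright on the grey mat and let go. Spill nothing, and leave the other things on the bench and on the mat as they are.

Things in the scene. Friction and masses are not known exactly. Their poses are not given: they have to be found in the camera images.
- chute: Aluminium hand chute on the grey mat: straight open-topped channel 190 mm long, 32 mm wide outside, 26 mm inside, 26 mm high, floor and walls 3 mm thick, about 0.18 kg; a blue grip bridges it. Origin: centre of its underside; x runs along the channel to the open spout end (x = +95 mm; the end at -95 mm is closed), z up. It starts with the three slugs in it, behind the grip
- handle (a point): centre of the chute's blue grip block, 20 mm ahead of the chute's origin and 60 mm above its underside; axes as the chute's. The block is 16 mm thick along x, 36 mm wide along y, and spans 43 to 77 mm above the underside; pinch it from above across its 16 mm (fingers ahead of and behind it). 40 mm are clear under it for the slugs
- spout (a point): lower edge of the chute's open spout end, on its centre line, 95 mm ahead of the chute's origin at underside height; axes as the chute's. The channel is polished (friction 0.24 to 0.36): slugs begin to slide when it is tilted 13 to 20 degrees, so carry it level or spout slightly up
- slug0: One of three purple pressed sample slugs: upright cylinder 20 mm in diameter and 16 mm high, about 12 g, standing in the chute. Origin: centre of its underside
- slug1: One of three purple pressed sample slugs: upright cylinder 20 mm in diameter and 16 mm high, about 12 g, standing in the chute. Origin: centre of its underside
- slug2: One of three purple pressed sample slugs: upright cylinder 20 mm in diameter and 16 mm high, about 12 g, standing in the chute. Origin: centre of its underside
- bin: Dry bin fixed to the bench: clear box 120 x 120 x 90 mm with a white lid on top (upper face at 96 mm). From the middle of the lid rises a steel neck with a purple round sprung collar on it, the inlet. Origin: centre of the box's underside, on the collar's axis; z up. The robot and chute must not press on it with more than 12 N
- inlet (a point): point fixed to the box, on the collar's axis, 156 mm above the bench. The neck's height setting differs each time and is not reported: the top of the collar, unpressed, lies anywhere from 16 mm below to 16 mm above this point; feel for it. Collar: 72 mm outside diameter, 46 mm round bore, 26 mm high; the spout may rest on its rim from any side
- lid_middle (a point): point fixed to the box, on the collar's axis at the lid's upper face. Pushing the collar straight down swings open a steel shutter 48 mm below its top: from about 5 mm of travel slugs fall through, at 9 mm is a hard stop. The spring takes about 1.6 N to start, 3.6 N at 5 mm, 5.3 N at 9 mm; let go, the collar rises and the shutter closes
- mat: Grey mat fixed on the bench, 280 x 240 mm and 4 mm thick, the chute's place. Origin: centre of its underside; x along its 280 mm side
- jar_small: small clear capped jar, 34 mm wide and 50 mm tall, standing on the grey mat; a bystander, origin at the centre of its underside
- weight: brass weight, upright cylinder 26 mm wide and 30 mm tall, standing on the grey mat; a bystander, origin at the centre of its underside
- jar_tall: clear jar with a blue cap, 48 mm wide and 80 mm tall, standing on the bench beside the dry bin; a bystander, origin at the centre of its underside
- bottle: amber bottle, 60 mm wide and 120 mm tall, at one side of the bench; a bystander, origin at the centre of its underside
- beaker: open glass beaker, 68 mm wide and 90 mm tall, at one side of the bench; a bystander, origin at the centre of its underside
- spatula: spatula with a black handle, 200 mm long, lying between the mat and the bin; its axis x runs along it; a bystander, origin at mid-length, on the underside
There are look-alikes about, which are no part of the job. What is meant by the chute is not orange, and is the smaller of those in its own colour.

How it is judged (in metres and radians):
On the way, in this order (a step that is already met when the one before it is completed fails the run):
1. the chute, with all three slugs still in it, presses on the bin's collar (more than 2 N) (contact force between chute and bin above 2 N and x of slug0 in the frame of chute between -0.1 and 0.1 m and y of slug0 in the frame of chute between -0.02 and 0.02 m and z of slug0 in the frame of chute between -0.002 and 0.03 m and x of slug1 in the frame of chute between -0.1 and 0.1 m and y of slug1 in the frame of chute between -0.02 and 0.02 m and z of slug1 in the frame of chute between -0.002 and 0.03 m and x of slug2 in the frame of chute between -0.1 and 0.1 m and y of slug2 in the frame of chute between -0.02 and 0.02 m and z of slug2 in the frame of chute between -0.002 and 0.03 m), for 0.2 s.
2. all three slugs are inside the bin, below the shutter, while the chute still presses on the collar (more than 1 N) (contact force between chute and bin above 1 N and x of slug0 in the frame of bin between -0.06 and 0.06 m and y of slug0 in the frame of bin between -0.06 and 0.06 m and z of slug0 in the frame of bin between -0.005 and 0.055 m and x of slug1 in the frame of bin between -0.06 and 0.06 m and y of slug1 in the frame of bin between -0.06 and 0.06 m and z of slug1 in the frame of bin between -0.005 and 0.055 m and x of slug2 in the frame of bin between -0.06 and 0.06 m and y of slug2 in the frame of bin between -0.06 and 0.06 m and z of slug2 in the frame of bin between -0.005 and 0.055 m), for 0.1 s.
At the end, for the whole second after the job is handed in: All three slugs lie inside the dry bin, below its shutter (within 60 mm of its axis, under 55 mm above its underside), and the chute stands upright (within 0.1 rad), flat on the grey mat with its middle over the mat, released and at rest (x of slug0 in the frame of bin between -0.06 and 0.06 m and y of slug0 in the frame of bin between -0.06 and 0.06 m and z of slug0 in the frame of bin between -0.005 and 0.055 m and x of slug1 in the frame of bin between -0.06 and 0.06 m and y of slug1 in the frame of bin between -0.06 and 0.06 m and z of slug1 in the frame of bin between -0.005 and 0.055 m and x of slug2 in the frame of bin between -0.06 and 0.06 m and y of slug2 in the frame of bin between -0.06 and 0.06 m and z of slug2 in the frame of bin between -0.005 and 0.055 m and x of chute in the frame of mat between -0.14 and 0.14 m and y of chute in the frame of mat between -0.12 and 0.12 m and z of chute in the frame of mat below 0.008 m and angle between chute's own z axis and vertical below 0.1 rad and linear speed of chute below 0.02 m/s); the robot touches nothing.
It fails at once if the chute presses on the dry bin with more than 12 N (contact force between chute and bin above 12 N).
It fails at once if the robot itself presses on the dry bin with more than 12 N (contact force between any of the arm, the fingers and bin above 12 N).
It fails at once if a bystander (jar, weight, bottle, beaker, spatula) is pushed more than 25 mm from its place or tipped over (distance of any of jar_small, weight, jar_tall, bottle, beaker, spatula from where it was at the start of the episode above 0.025 m or angle between any of jar_small, weight, jar_tall, bottle, beaker's own z axis and vertical above 0.5 rad).
It also fails if it takes over 72 s, if anything falls off the work surface, if the arm or the gripper's body presses on something with over 40 N, if the wrist force passes 120 N, or if a joint passes its speed limit or range.

ROBOT

A 6-joint arm with a two-finger parallel gripper is mounted at the origin on the work surface. World frame = base frame: x ahead of the robot, y to its left, z up, the work surface at z = 0. Lengths are in mm, angles in rad, forces in N, time in s.
With the tool pointing down it reaches from about 275 to 750 mm from the base axis. Payload 10.2 kg.
Tool frame: the origin (TCP) lies at the very end of the fingers, on their centre line; the grasp point (between the pads) lies 19 mm behind it (ctrl.pinch_z is the distance from the TCP to the grasp point, in mm); y points along the fingers, z is the direction in which the jaws open and shut, and the axes are right-handed (so a half turn about y gives the same grasp; the last joint's range is limited). The gripper opens to 85 mm and grips with 20 to 120 N. Pads are 22 mm wide; open, the fingers measure 114 mm over their backs; the gripper's body (76 mm by 85 mm) begins 54 mm behind the grasp point. The pads swing forward as they close: fully open they stand 13 mm farther back than shut.
Start: joints at [0.938, 0.313, 1.498, -0, 1.331, -0.223], TCP at [209.187, 481.531, 231.294] pointing down, gripper open.
Joint ranges: [-2.94, 2.94], [-0.97, 2.17], [0.19, 2.56], [-1.23, 4.37], [0.02, 3.11], [-2.88, 2.88]. Speed limits (rad/s): [2.39, 2.39, 3.01, 3.14, 3.14, 3.14].

INTERFACE

Orientations are given as a unit quaternion [w, x, y, z].
In Python, from rig import sense, eyes, ctrl gives the robot as it stands. The module is installed in compiled form; this text tells all that it offers.
- The arm moves only by the shell command python3 -m handwheel 'ROWS' [FORCE]. ROWS is JSON, a list of rows, each an object of numbers: "grip": the finger opening in mm, from 0 to 85.4; "tx", "ty", "tz": the shift along the tool's x, y, z in mm; "wx", "wy", "wz": the turn, a rotation vector about the tool's x, y, z in rad. In form: [{"grip": .., "tx": .., "ty": .., "tz": .., "wx": .., "wy": .., "wz": ..}, ...]. A call has 1 to 10 rows; each row shifts and turns the commanded pose from where the row before left it, along the tool's axes as they then stand; what a row does not reach is not made up. A row lasts 1/12 s, in which the tool goes at most 41.7 mm and 7.16 degrees, less where a joint would pass 70% of its speed; a pose out of reach is approached as far as the arm can. A call is refused whole if a number of a shift passes 41.7 or a number of a turn 0.125, either way. A call with a gripper value outside its range is refused whole. The fingers move at their own pace and stop on an object; FORCE is the grip in N (left out, the last holds). Time passes only in rows, so rows that do not move let the fingers close. It gives the time, the measured TCP pose, the force and the opening at its end, in the units of the state.
- sense(): the state, without advancing time (a new reading comes with each control period).
- eyes.capture(name): name is "scene" or "side" or "wrist"; returns a dict with "pixels" (480x640x3 uint8, red, green, blue), "mtx" (3x3 intrinsics, pixels), "R" (3x3) and "t" (3): a world point X has camera coordinates R X + t. Camera axes: x right, y down, z forward; pixel columns grow to the right and rows downward; lengths in mm; the calibration is good to about 2 mm. The wrist camera is an equidistant fisheye: a pixel r from the principal point sees the ray r / f radians off the axis. A picture is of the moment at which its call begins. There is no depth.
- ctrl.finish_job(): hands the job in, once; it reports no verdict.
The state is a dict: "time_s": time; "joints": joint angles; "dq": joint speeds; "tau": joint torques, N m; "eef_pos": TCP position; "ee_rot": TCP orientation; "force": force on the tool from outside, world axes, zero at the start; "wrist_torque": the same for the moment, N m; "grip_width": opening from 0.0 (shut) to 1.0 (fully open).
Only numpy, scipy, OpenCV 4.12 (cv2) and the standard library are available. Lean on these libraries where they do the work, as an engineer would, in place of code of your own. Each camera call takes 0.05 s, during which the arm holds its last target.

## Working session

There is one attempt and no reset: what is moved stays moved. The work goes in short steps, Python scripts to look and compute and a shell command to move; the robot and the scene stay as the last step left them, time stands still between calls to the robot, and variables do not carry over. Pictures are saved under pics/ and viewed, and the job is handed in when it is done.

```bash
mkdir -p pics; ls; python3 - <<'E'
from rig import sense, eyes, ctrl
import cv2
print(sense(), ctrl.pinch_z)
for n in ("scene","side","wrist"):
    c=eyes.capture(n); cv2.imwrite(f"pics/{n}0.png",c["pixels"][:,:,::-1]); print(n,c["mtx"].tolist(),c["R"].tolist(),c["t"].tolist())
E
```

```text
pics
{'time_s': 0.0, 'joints': array([ 9.37602341e-01,  3.13420197e-01,  1.49844986e+00, -1.45863868e-05,
        1.33101186e+00, -2.23377954e-01]), 'dq': array([-0.00060523,  0.00089563,  0.00130367,  0.00033541, -0.00067121,
       -0.00012941]), 'tau': array([ 1.38173884e-03, -4.12264538e+01, -2.59739292e+01, -1.28839756e-04,
        4.13127549e-03, -4.84446616e-06]), 'eef_pos': array([209.02359608, 481.30496417, 230.74552102]), 'ee_rot': array([-0.69189727,  0.69273074, -0.14406356,  0.14369405]), 'force': array([-0.52616192, -0.58987804, -0.85455521]), 'wrist_torque': array([-0.04288878,  0.06699581, -0.02816935]), 'grip_width': 1.0010522455260142} 18.700000000000003
scene [[452.4273113449447, 0.0, 318.4608542026057], [0.0, 452.4273113449447, 237.99824513288678], [0.0, 0.0, 1.0]] [[0.3358469453203449, 0.9418486052910839, 0.011315212337093785], [0.7242014414100874, -0.25051915402499414, -0.6424736770686823], [-0.6022782592610706, 0.22396731497663114, -0.7662242101654145]] [-166.82313175535504, -297.9577935659327, 1441.72366033888]
side [[456.37887795067456, 0.0, 319.6567672894961], [0.0, 456.37887795067456, 247.6270222231266], [0.0, 0.0, 1.0]] [[0.824046729352786, -0.566493843827596, -0.00563140732069623], [-0.42511382663147645, -0.6117575939043332, -0.6671063488733443], [0.3744665836222496, 0.5521207940349795, -0.744941210126319]] [-404.24354171383584, 293.1086920232276, 913.2053754660276]
wrist [[371.64829954431775, 0.0, 328.10713655298906], [0.0, 371.64829954431775, 237.17615209244943], [0.0, 0.0, 1.0]] [[0.39904776992942, 0.9169300157268107, -0.00047283569026005144], [0.8807883517892245, -0.3831754707848393, 0.2781877746078003], [0.2548975415079173, -0.11142667924716192, -0.9605265943664301]] [-525.5741941651532, -36.33488233611633, 377.851439355575]
```

View pics/scene0.png

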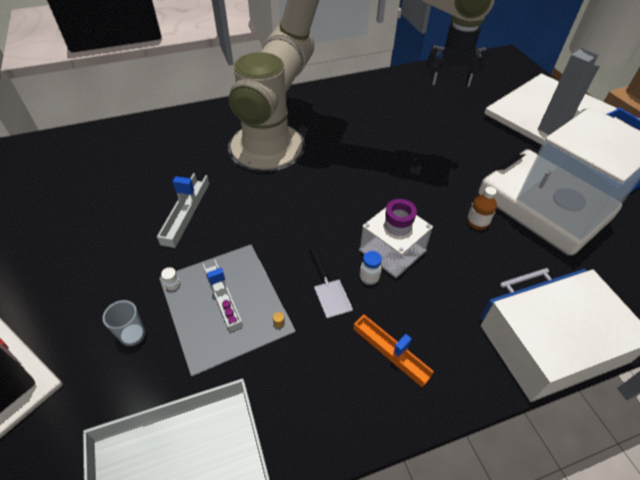

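View pics/side0.png

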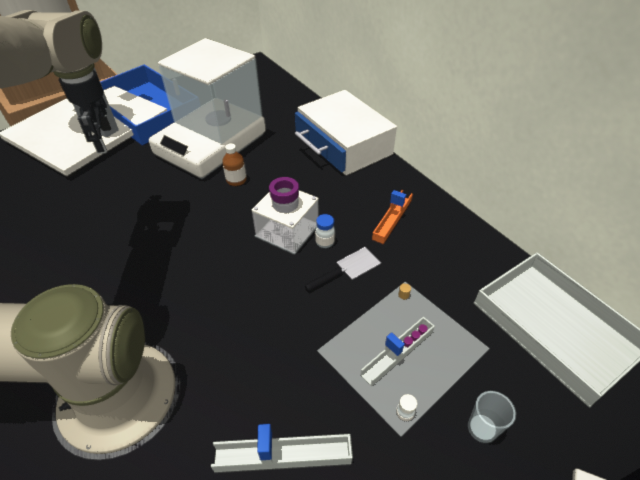

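View pics/wrist0.png

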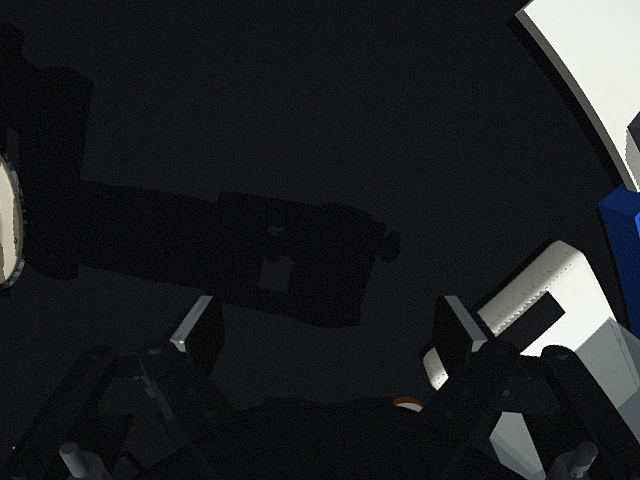

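Three candidate chutes in the scene view: silver on the mat at (222,297), a larger silver one off the mat at (185,210), and an orange one at (395,350). The mat one fits: it isn't orange, it's the smaller silver one, and it holds purple slugs. I'll confirm in a crop.

```bash
python3 - <<'E'
import cv2,numpy as np
a=cv2.imread("pics/scene0.png"); b=cv2.imread("pics/side0.png")
c1=cv2.resize(a[240:340,150:310],None,fx=5,fy=5,interpolation=cv2.INTER_CUBIC)
cv2.imwrite("pics/crop_scene.png",c1)
c2=cv2.resize(b[300:430,335:495],None,fx=4.5,fy=4.5,interpolation=cv2.INTER_CUBIC)
cv2.imwrite("pics/crop_side.png",c2)
c3=cv2.resize(a[180:300,340:460],None,fx=5,fy=5,interpolation=cv2.INTER_CUBIC)
c4=cv2.resize(b[165:265,240:350],None,fx=5,fy=5,interpolation=cv2.INTER_CUBIC)
cv2.imwrite("pics/crop_bin1.png",c3);cv2.imwrite("pics/crop_bin2.png",c4)
E
```

```text
(no output)
```

View pics/crop_scene.png

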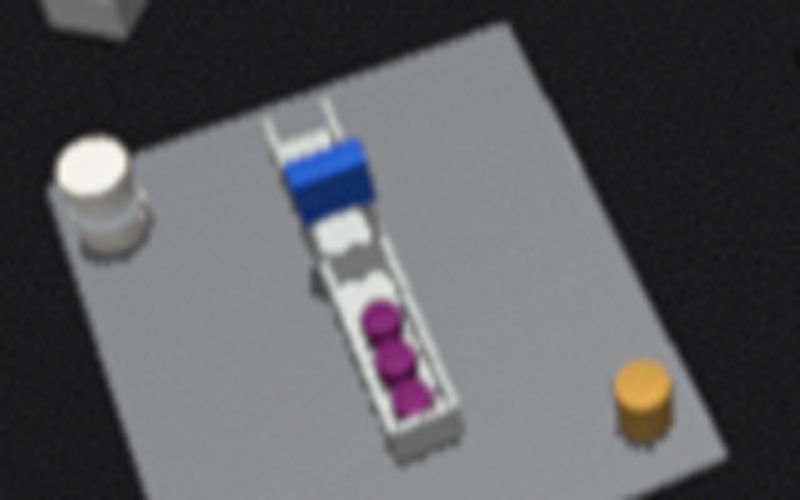

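View pics/crop_side.png

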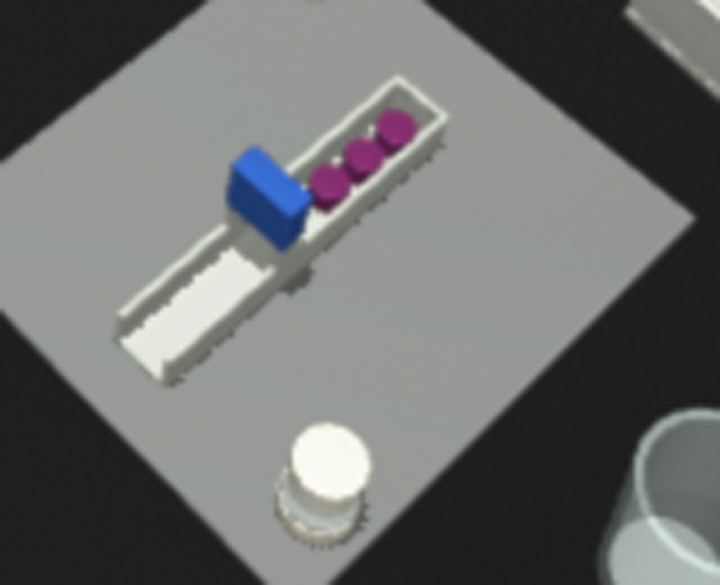

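View pics/crop_bin1.png

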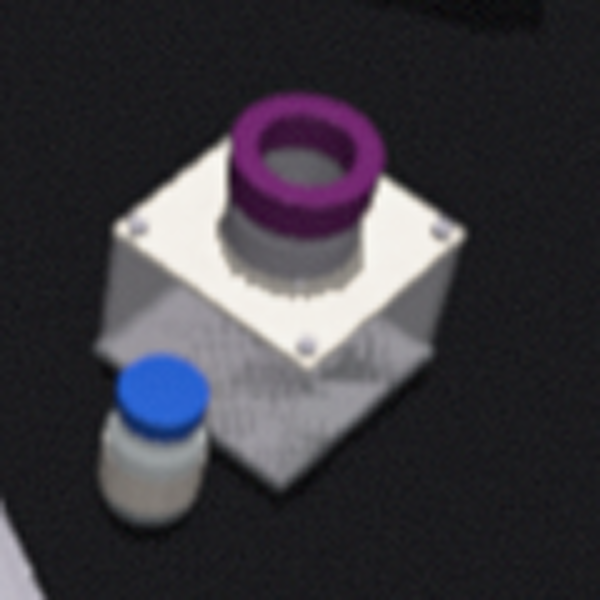

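View pics/crop_bin2.png

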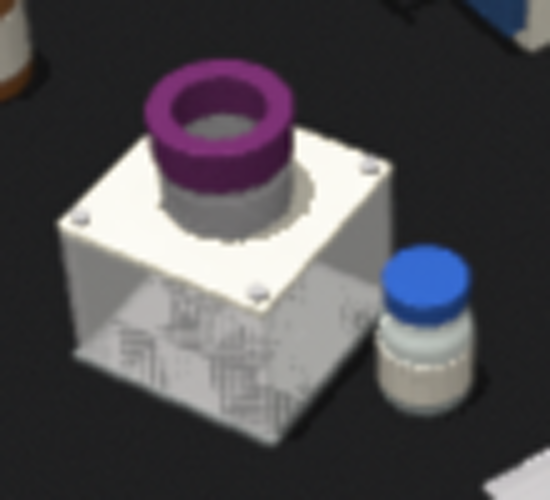

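Both crops confirm it: the mat chute holds three purple slugs behind the blue grip. Its spout end is at crop_scene (297,109), closed end at (425,419). The collar top is centred at crop_bin1 (308,150) and crop_bin2 (220,111). Next, triangulation.

```bash
cat > h.py <<'E'
import numpy as np, cv2
from rig import sense, eyes, ctrl
from scipy.spatial.transform import Rotation as Rn
def rot(s): q=s["ee_rot"]; return Rn.from_quat([q[1],q[2],q[3],q[0]])
def ray(c,p):
    d=np.linalg.inv(c["mtx"])@np.array([p[0],p[1],1]); return -c["R"].T@c["t"], c["R"].T@d
def onz(c,p,z):
    o,d=ray(c,p); return o+d*(z-o[2])/d[2]
def tri(cs,ps):
    A=np.zeros((3,3));b=np.zeros(3)
    L=[]
    for c,p in zip(cs,ps):
        o,d=ray(c,p); d=d/np.linalg.norm(d); M=np.eye(3)-np.outer(d,d); A+=M;b+=M@o; L.append((o,M))
    x=np.linalg.solve(A,b); return x,[np.linalg.norm(M@(x-o)) for o,M in L]
def proj(c,X):
    q=c["R"]@np.asarray(X,float)+c["t"]
    if c["mtx"][0,0]<400:
        r=np.hypot(q[0],q[1]); k=np.arctan2(r,q[2])/r; return c["mtx"][:2,2]+c["mtx"][0,0]*k*q[:2]
    return (c["mtx"]@q/q[2])[:2]
E
python3 - <<'E'
from h import *
a=eyes.capture("scene");b=eyes.capture("side")
for c in(a,b): c["t"]=np.array(c["t"]);c["R"]=np.array(c["R"])
S=lambda u,v,ox,oy,s:((u+.5)/s+ox-.5,(v+.5)/s+oy-.5)
cs=lambda u,v:S(u,v,150,240,5); ds=lambda u,v:S(u,v,335,300,4.5)
cb=lambda u,v:S(u,v,340,180,5); db=lambda u,v:S(u,v,240,165,5)
pr=np.set_printoptions(precision=1,suppress=True)
for n,p,q,z in [("closed top",cs(425,419),ds(422,98),30),("closedA",cs(392,436),ds(446,118),30),("closedB",cs(458,402),ds(398,78),30),
 ("spout top",cs(297,109),ds(144,338),30),("spA",cs(267,120),ds(168,362),30),("spB",cs(328,98),ds(120,314),30),
 ("grip top",cs(330,160),ds(270,187),81)]:
    x,e=tri((a,b),(p,q)); print(n,x,e,onz(a,p,z),onz(b,q,z))
for n,p,q,z in [("collar",cb(308,150),db(220,111),156),("l1",cb(115,232),db(392-0,165),96),("l1b",cb(115,232),db(265,310),96),("l2",cb(310,370),db(392,165),96),("l3",cb(465,235),db(60,222),96),
  ("jartall",cb(163,392),db(426,272),80)]:
    x,e=tri((a,b),(p,q)); print(n,x,e,onz(a,p,z),onz(b,q,z))
for n,p in [("weight",cs(643,378)),("jars",cs(93,158)),]: print(n,onz(a,p,34),onz(a,p,54))
for n,p in [("beaker",(122,312)),("spatula tip",(330,298)),("spat end",(312,250)),("bottle",(489,191))]: print(n,onz(a,p,0),onz(a,p,100))
m=[cs(508,22),cs(727,455),cs(50,188)]
for p in m: print("mat",onz(a,p,4))
for p in [(255,247),(294,330),(193,371),(157,288)]: print("mat2",onz(a,p,4))
E
```

```text
closed top [ 613.3 -238.4   27.2] [np.float64(0.08293275448658588), np.float64(0.08293275448657182)] [ 614.9 -238.3   30. ] [ 611.6 -239.5   30. ]
closedA [ 615.8 -253.4   25.9] [np.float64(0.5447047928819404), np.float64(0.5447047928819364)] [ 618.4 -253.8   30. ] [ 613.2 -254.3   30. ]
closedB [ 610.8 -223.3   28.5] [np.float64(0.6829802715382876), np.float64(0.6829802715383314)] [ 611.4 -222.7   30. ] [ 610.  -224.6   30. ]
spout top [ 425.4 -259.5   27.4] [np.float64(0.46867874081393174), np.float64(0.46867874081394595)] [ 427.2 -259.    30. ] [ 424.5 -260.9   30. ]
spA [ 427.  -274.4   27.2] [np.float64(0.35226945757434663), np.float64(0.3522694575745257)] [ 429.1 -274.    30. ] [ 426.1 -275.7   30. ]
spB [ 423.7 -244.1   27.3] [np.float64(0.7133028928488581), np.float64(0.713302892848942)] [ 425.5 -243.5   30. ] [ 422.9 -245.8   30. ]
grip top [ 497.9 -250.7   75.1] [np.float64(1.3212202670032103), np.float64(1.3212202670032454)] [ 501.8 -249.4   81. ] [ 495.3 -254.2   81. ]
collar [520.  195.3 149.5] [np.float64(0.013513431306518059), np.float64(0.013513431306489996)] [525.2 1
[... 468 characters left out ...]
, np.float64(4.083866481934983)] [552.7 272.5  96. ] [440.9 224.5  96. ]
jartall [579.7 104.   78.6] [np.float64(1.9406930647644272), np.float64(1.9406930647644003)] [581.8 101.5  80. ] [578.9 105.3  80. ]
weight [ 629.1 -142.5   34. ] [ 640.7 -144.8   54. ]
jars [ 427.7 -356.    34. ] [ 443.9 -353.4   54. ]
beaker [ 482.5 -476.5    0. ] [ 554.4 -450.7  100. ]
spatula tip [605.   -9.5   0. ] [663.5 -34.7 100. ]
spat end [453.4  -2.3   0. ] [528.5 -28.3 100. ]
bottle [414.9 556.    0. ] [494.2 469.  100. ]
mat [ 386.  -145.8    4. ]
mat [ 661.9 -114.8    4. ]
mat [ 414.8 -382.1    4. ]
mat2 [ 399. -139.    4.]
mat2 [ 659.8 -116.5    4. ]
mat2 [ 681.3 -345.8    4. ]
mat2 [ 444.7 -391.9    4. ]
```

```bash
cat >> h.py <<'E'
np.set_printoptions(precision=3,suppress=True)
def rel(target_pos, target_R=None):
    s=sense(); R=rot(s); d=R.inv().apply(np.array(target_pos)-s["eef_pos"])
    print("shift tool xyz",d, "rows>=",np.abs(d).max()/41.7)
    if target_R is not None:
        print("rotvec tool",(R.inv()*target_R).as_rotvec())
    return d
E
python3 - <<'E'
from h import *
s=sense();R=rot(s);print(R.as_matrix())
# target: tool y down, tool z along +-chute x
u=np.array([-187.9,-21.1,0]);u/=np.linalg.norm(u)
for sg in(1,-1):
    z=sg*u;y=np.array([0,0,-1.]);x=np.cross(y,z)
    T=Rn.from_matrix(np.stack([x,y,z],1)); rel([499.5,-251.2,130],T)
E
```

```text
[[ 0.917 -0.     0.398]
 [-0.398 -0.     0.917]
 [-0.    -1.    -0.001]]
shift tool xyz [ 558.255  101.298 -556.229] rows>= 13.387408813841358
rotvec tool [ 0.    -2.092 -0.001]
shift tool xyz [ 558.255  101.298 -556.229] rows>= 13.387408813841358
rotvec tool [0.001 1.049 0.   ]
```

```bash
python3 -m handwheel '[{"grip":85,"tx":27.9,"tz":-27.8},{"tx":27.9,"tz":-27.8},{"tx":27.9,"tz":-27.8},{"tx":27.9,"tz":-27.8},{"tx":27.9,"tz":-27.8},{"tx":27.9,"tz":-27.8},{"tx":27.9,"tz":-27.8},{"tx":27.9,"tz":-27.8},{"tx":27.9,"tz":-27.8},{"tx":27.9,"tz":-27.8}]' 90
python3 -m handwheel '[{"tx":27.9,"tz":-27.8},{"tx":27.9,"tz":-27.8},{"tx":27.9,"tz":-27.8},{"tx":27.9,"tz":-27.8},{"tx":27.9,"tz":-27.8},{"tx":27.9,"tz":-27.8},{"tx":27.9,"tz":-27.8},{"tx":27.9,"tz":-27.8},{"tx":27.9,"tz":-27.8},{"tx":27.9,"tz":-27.8}]'
python3 -m handwheel '[{"ty":8,"wy":0.12},{"ty":8,"wy":0.12},{"ty":8,"wy":0.12},{"ty":8,"wy":0.12},{"ty":8,"wy":0.12},{"ty":8,"wy":0.12},{"ty":8,"wy":0.12},{"ty":8,"wy":0.12},{"ty":4,"wy":0.089},{}]'
python3 - <<'E'
from h import *
print(sense()["joints"])
u=np.array([-187.9,-21.1,0]);u/=np.linalg.norm(u)
z=-u;y=np.array([0,0,-1.]);x=np.cross(y,z)
rel([499.5,-251.2,46],Rn.from_matrix(np.stack([x,y,z],1)))
c=eyes.capture("wrist");im=c["pixels"][:,:,::-1].copy()
cv2.imwrite("pics/wrist1.png",im)
for n,P in [("handle top",(499.5,-251.2,81)),("closed",(613.3,-238.4,30)),("spout",(425.4,-259.5,30))]: print(n,proj(c,P))
E
```

```text
[ 0.938  0.313  1.498 -0.     1.331 -0.223]
shift tool xyz [ 558.265  185.298 -556.183] rows>= 13.387649741771426
rotvec tool [0.001 1.049 0.   ]
handle top [ 48.108 499.844]
closed [ 97.17  516.087]
spout [ 33.565 458.37 ]invalid input
invalid input
invalid input
```

View pics/wrist1.png

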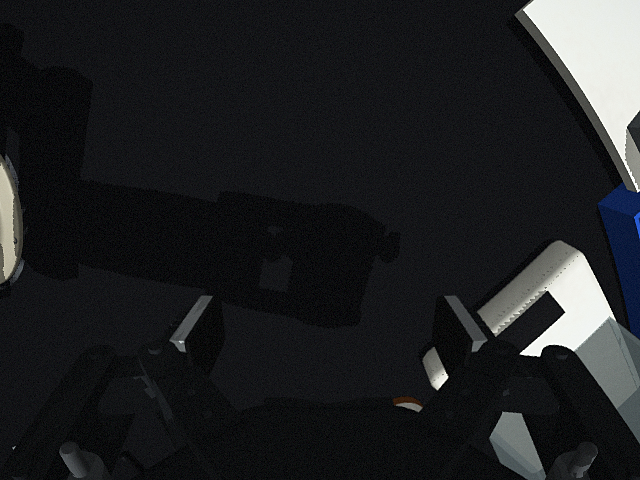

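The rows were refused because every key has to be given, so the picture is unchanged from the start (gripper over the bare bench). Retrying in full form.

```bash
python3 -m handwheel '[{"grip":85,"tx":27.9,"ty":0,"tz":-27.8,"wx":0,"wy":0,"wz":0},{"grip":85,"tx":27.9,"ty":0,"tz":-27.8,"wx":0,"wy":0,"wz":0},{"grip":85,"tx":27.9,"ty":0,"tz":-27.8,"wx":0,"wy":0,"wz":0},{"grip":85,"tx":27.9,"ty":0,"tz":-27.8,"wx":0,"wy":0,"wz":0},{"grip":85,"tx":27.9,"ty":0,"tz":-27.8,"wx":0,"wy":0,"wz":0},{"grip":85,"tx":27.9,"ty":0,"tz":-27.8,"wx":0,"wy":0,"wz":0},{"grip":85,"tx":27.9,"ty":0,"tz":-27.8,"wx":0,"wy":0,"wz":0},{"grip":85,"tx":27.9,"ty":0,"tz":-27.8,"wx":0,"wy":0,"wz":0},{"grip":85,"tx":27.9,"ty":0,"tz":-27.8,"wx":0,"wy":0,"wz":0},{"grip":85,"tx":27.9,"ty":0,"tz":-27.8,"wx":0,"wy":0,"wz":0}]' 90
```

```text
time_s: 1.13
eef_pos: [354.5, 113.5, 231.5]
ee_rot: [0.692, -0.692, 0.144, -0.144]
force: [1.0, 0.2, -0.2]
grip_width: 0.995
```

```bash
python3 -m handwheel '[{"grip":85,"tx":27.9,"ty":0,"tz":-27.8,"wx":0,"wy":0,"wz":0},{"grip":85,"tx":27.9,"ty":0,"tz":-27.8,"wx":0,"wy":0,"wz":0},{"grip":85,"tx":27.9,"ty":0,"tz":-27.8,"wx":0,"wy":0,"wz":0},{"grip":85,"tx":27.9,"ty":0,"tz":-27.8,"wx":0,"wy":0,"wz":0},{"grip":85,"tx":27.9,"ty":0,"tz":-27.8,"wx":0,"wy":0,"wz":0},{"grip":85,"tx":27.9,"ty":0,"tz":-27.8,"wx":0,"wy":0,"wz":0},{"grip":85,"tx":27.9,"ty":0,"tz":-27.8,"wx":0,"wy":0,"wz":0},{"grip":85,"tx":27.9,"ty":0,"tz":-27.8,"wx":0,"wy":0,"wz":0},{"grip":85,"tx":27.9,"ty":0,"tz":-27.8,"wx":0,"wy":0,"wz":0},{"grip":85,"tx":27.9,"ty":0,"tz":-27.8,"wx":0,"wy":0,"wz":0}]'
python3 -m handwheel '[{"grip":85,"tx":0,"ty":8,"tz":0,"wx":0,"wy":0.12,"wz":0},{"grip":85,"tx":0,"ty":8,"tz":0,"wx":0,"wy":0.12,"wz":0},{"grip":85,"tx":0,"ty":8,"tz":0,"wx":0,"wy":0.12,"wz":0},{"grip":85,"tx":0,"ty":8,"tz":0,"wx":0,"wy":0.12,"wz":0},{"grip":85,"tx":0,"ty":8,"tz":0,"wx":0,"wy":0.12,"wz":0},{"grip":85,"tx":0,"ty":8,"tz":0,"wx":0,"wy":0.12,"wz":0},{"grip":85,"tx":0,"ty":8,"tz":0,"wx":0,"wy":0.12,"wz":0},{"grip":85,"tx":0,"ty":8,"tz":0,"wx":0,"wy":0.12,"wz":0},{"grip":85,"tx":0,"ty":4,"tz":0,"wx":0,"wy":0.089,"wz":0},{"grip":85,"tx":0,"ty":0,"tz":0,"wx":0,"wy":0,"wz":0}]'
python3 - <<'E'
from h import *
print(sense()["joints"])
u=np.array([-187.9,-21.1,0]);u/=np.linalg.norm(u)
z=-u;y=np.array([0,0,-1.]);x=np.cross(y,z)
rel([499.5,-251.2,46],Rn.from_matrix(np.stack([x,y,z],1)))
c=eyes.capture("wrist");im=c["pixels"][:,:,::-1].copy()
cv2.imwrite("pics/wrist2.png",im)
for n,P in [("handle top",(499.5,-251.2,81)),("closed",(613.3,-238.4,30)),("spout",(425.4,-259.5,30))]: print(n,proj(c,P))
E
```

```text
time_s: 1.97
eef_pos: [499.8, -252.7, 231.2]
ee_rot: [0.692, -0.692, 0.144, -0.144]
force: [0.8, 0.9, 0.3]
grip_width: 0.998
time_s: 2.8
eef_pos: [499.1, -250.5, 162.3]
ee_rot: [-0.526, 0.527, -0.473, 0.471]
force: [-0.6, 0.7, 0.3]
grip_width: 0.997
[-0.675  0.447  1.492  0.     1.205 -0.784]
shift tool xyz [  0.93  116.253   0.489] rows>= 2.787851745880493
rotvec tool [ 0.001 -0.003 -0.001]
handle top [326.937 248.317]
closed [470.082 227.866]
spout [231.705 228.413]
```

View pics/wrist2.png

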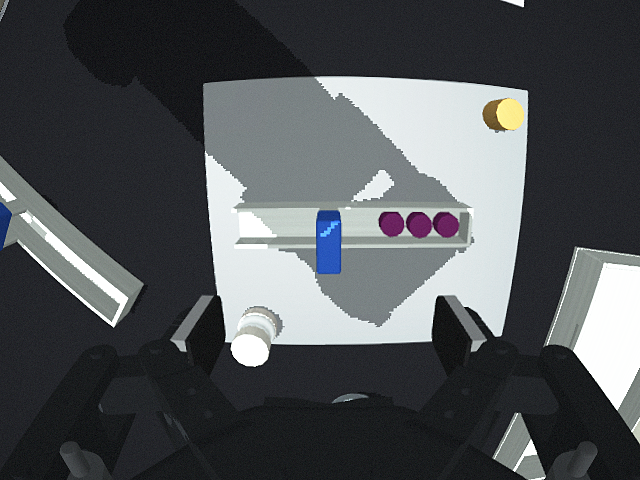

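The wrist view shows the grip's top face centred near (329,247), against a predicted (327,248). The closed end is at (469,227) and the three slugs sit at (391–446,224). Alignment is good and nothing is beside the jaws, so I'll descend and close.

```bash
python3 -m handwheel '[{"grip":85,"tx":1,"ty":20,"tz":0.5,"wx":0,"wy":-0.003,"wz":0},{"grip":85,"tx":0,"ty":20,"tz":0,"wx":0,"wy":0,"wz":0},{"grip":85,"tx":0,"ty":20,"tz":0,"wx":0,"wy":0,"wz":0},{"grip":85,"tx":0,"ty":20,"tz":0,"wx":0,"wy":0,"wz":0},{"grip":85,"tx":0,"ty":20,"tz":0,"wx":0,"wy":0,"wz":0},{"grip":85,"tx":0,"ty":16,"tz":0,"wx":0,"wy":0,"wz":0},{"grip":85,"tx":0,"ty":0,"tz":0,"wx":0,"wy":0,"wz":0}]'
python3 -m handwheel '[{"grip":30,"tx":0,"ty":0,"tz":0,"wx":0,"wy":0,"wz":0},{"grip":30,"tx":0,"ty":0,"tz":0,"wx":0,"wy":0,"wz":0},{"grip":30,"tx":0,"ty":0,"tz":0,"wx":0,"wy":0,"wz":0},{"grip":30,"tx":0,"ty":0,"tz":0,"wx":0,"wy":0,"wz":0},{"grip":30,"tx":0,"ty":0,"tz":0,"wx":0,"wy":0,"wz":0}]' 40
python3 - <<'E'
from h import *
c=eyes.capture("wrist");cv2.imwrite("pics/wrist3.png",c["pixels"][:,:,::-1])
c=eyes.capture("side");cv2.imwrite("pics/side3.png",cv2.resize(c["pixels"][280:440,320:520,::-1],None,fx=4,fy=3.75))
E
```

```text
time_s: 3.43
eef_pos: [498.9, -250.8, 44.8]
ee_rot: [-0.528, 0.529, -0.471, 0.468]
force: [-0.1, -0.2, 0.1]
grip_width: 0.996
time_s: 3.85
eef_pos: [500.3, -251.9, 48.1]
ee_rot: [0.528, -0.528, 0.47, -0.471]
force: [0.2, 0.4, 0.7]
grip_width: 0.353
```

View pics/wrist3.png

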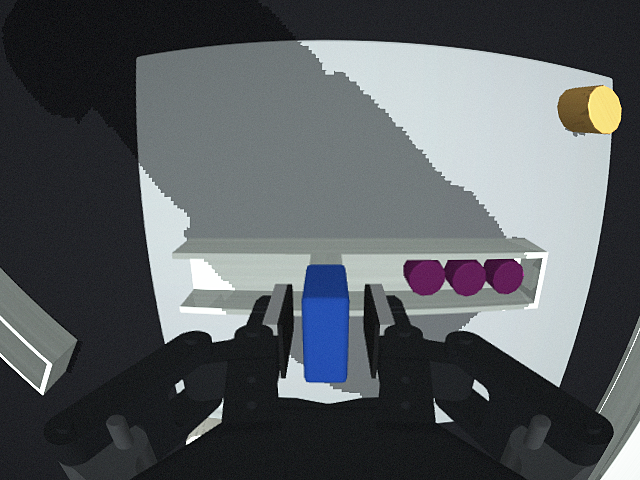

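View pics/side3.png

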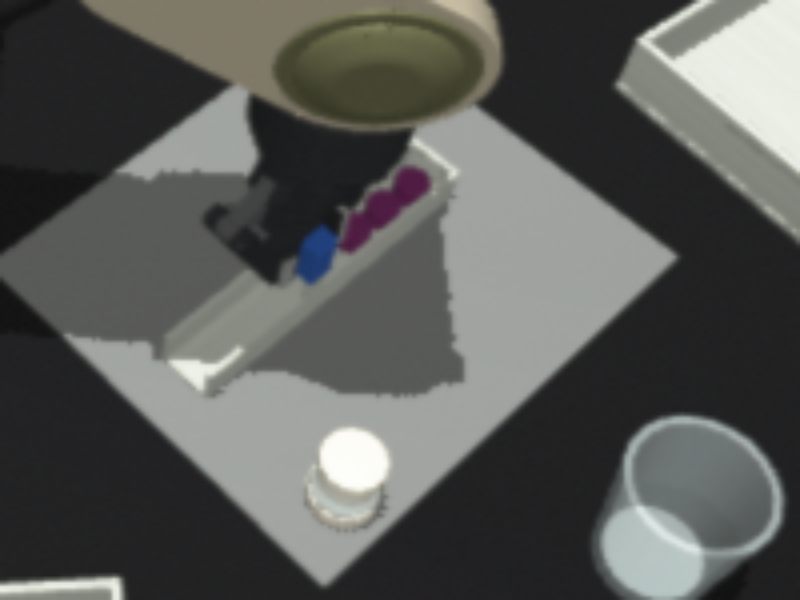

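The block at (326,325) sits centred between the pads at (285..370), and the slugs stand clear of the rear finger. Closing.

```bash
python3 -m handwheel '[{"grip":5,"tx":0,"ty":0,"tz":0,"wx":0,"wy":0,"wz":0},{"grip":5,"tx":0,"ty":0,"tz":0,"wx":0,"wy":0,"wz":0},{"grip":5,"tx":0,"ty":0,"tz":0,"wx":0,"wy":0,"wz":0},{"grip":5,"tx":0,"ty":0,"tz":0,"wx":0,"wy":0,"wz":0},{"grip":5,"tx":0,"ty":0,"tz":0,"wx":0,"wy":0,"wz":0}]' 90
for i in 1 2 3; do python3 -c "
from h import *
s=sense();print(s['time_s'],s['eef_pos'],s['force'],s['wrist_torque'],s['grip_width'])"; done
python3 -m handwheel '[{"grip":5,"tx":0,"ty":-3,"tz":0,"wx":0,"wy":0,"wz":0},{"grip":5,"tx":0,"ty":-5,"tz":0,"wx":0,"wy":0,"wz":0},{"grip":5,"tx":0,"ty":-10,"tz":0,"wx":0,"wy":0,"wz":0},{"grip":5,"tx":0,"ty":-10,"tz":0,"wx":0,"wy":0,"wz":0},{"grip":5,"tx":0,"ty":-10,"tz":0,"wx":0,"wy":0,"wz":0},{"grip":5,"tx":0,"ty":-5,"tz":0,"wx":0,"wy":0,"wz":0},{"grip":5,"tx":0,"ty":0,"tz":0,"wx":0,"wy":0,"wz":0},{"grip":5,"tx":0,"ty":0,"tz":0,"wx":0,"wy":0,"wz":0}]'
python3 - <<'E'
from h import *
s=sense();print(s['eef_pos'],s['force'],s['wrist_torque'],s['grip_width'])
c=eyes.capture("wrist");cv2.imwrite("pics/wrist4.png",c["pixels"][:,:,::-1])
s=sense();print(s['eef_pos'],s['force'],s['wrist_torque'],s['grip_width'])
E
```

```text
time_s: 4.37
eef_pos: [500.2, -251.9, 47.7]
ee_rot: [-0.528, 0.528, -0.47, 0.471]
force: [-1.5, 0.6, 5.8]
grip_width: 0.174
4.3667 [ 500.234 -251.858   47.689] [-1.542  0.579  5.787] [0.066 0.144 0.017] 0.1739977220464236
4.3667 [ 500.234 -251.858   47.689] [-1.542  0.579  5.787] [0.066 0.144 0.017] 0.1739977220464236
4.3667 [ 500.234 -251.858   47.689] [-1.542  0.579  5.787] [0.066 0.144 0.017] 0.1739977220464236
time_s: 5.03
eef_pos: [500.1, -251.7, 90.6]
ee_rot: [0.528, -0.528, 0.47, -0.471]
force: [-0.3, 0.2, -1.6]
grip_width: 0.171
[ 500.088 -251.704   90.553] [-0.296  0.218 -1.557] [ 0.004  0.066 -0.004] 0.17058202377864284
[ 499.902 -251.575   90.106] [-0.071 -1.043 -2.376] [ 0.016  0.104 -0.002] 0.17287594646261584
```

View pics/wrist4.png

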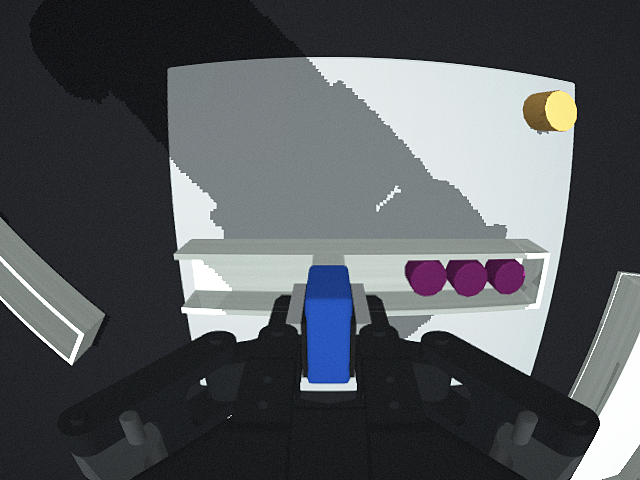

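The chute hangs level: its edges appear at the same pixels as before the lift (rim 175–548, slugs at 425/467/505,276). Raising it now.

```bash
python3 -m handwheel '[{"grip":5,"tx":0,"ty":-8,"tz":0,"wx":0,"wy":0,"wz":0},{"grip":5,"tx":0,"ty":-16,"tz":0,"wx":0,"wy":0,"wz":0},{"grip":5,"tx":0,"ty":-20,"tz":0,"wx":0,"wy":0,"wz":0},{"grip":5,"tx":0,"ty":-20,"tz":0,"wx":0,"wy":0,"wz":0},{"grip":5,"tx":0,"ty":-20,"tz":0,"wx":0,"wy":0,"wz":0},{"grip":5,"tx":0,"ty":-20,"tz":0,"wx":0,"wy":0,"wz":0},{"grip":5,"tx":0,"ty":-20,"tz":0,"wx":0,"wy":0,"wz":0},{"grip":5,"tx":0,"ty":-14,"tz":0,"wx":0,"wy":0,"wz":0},{"grip":5,"tx":0,"ty":-6,"tz":0,"wx":0,"wy":0,"wz":0},{"grip":5,"tx":0,"ty":0,"tz":0,"wx":0,"wy":0,"wz":0}]'
python3 - <<'E'
from h import *
s=sense();print(s['eef_pos'],s['force'],s['wrist_torque'])
psi=.15
z=np.array([np.cos(psi),np.sin(psi),0]);y=np.array([0,0,-1.]);x=np.cross(y,z)
rel([521+88*np.cos(psi),194.7+88*np.sin(psi),232],Rn.from_matrix(np.stack([x,y,z],1)))
E
```

```text
time_s: 5.92
eef_pos: [500.3, -251.9, 235.5]
ee_rot: [0.528, -0.528, 0.47, -0.471]
force: [-0.0, 0.0, -2.0]
grip_width: 0.177
[ 500.347 -251.885  235.484] [-0.018  0.031 -1.995] [-0.002  0.042 -0.004]
shift tool xyz [-444.348    3.047  159.709] rows>= 10.655817338582164
rotvec tool [-0.001 -0.035  0.002]
```

```bash
python3 -m handwheel '[{"grip":5,"tx":-8,"ty":0,"tz":3,"wx":0,"wy":0,"wz":0},{"grip":5,"tx":-16,"ty":0,"tz":6,"wx":0,"wy":0,"wz":0},{"grip":5,"tx":-24,"ty":0,"tz":8.6,"wx":0,"wy":0,"wz":0},{"grip":5,"tx":-24,"ty":0,"tz":8.6,"wx":0,"wy":0,"wz":0},{"grip":5,"tx":-24,"ty":0,"tz":8.6,"wx":0,"wy":0,"wz":0},{"grip":5,"tx":-24,"ty":0,"tz":8.6,"wx":0,"wy":0,"wz":0},{"grip":5,"tx":-24,"ty":0,"tz":8.6,"wx":0,"wy":0,"wz":0},{"grip":5,"tx":-24,"ty":0,"tz":8.6,"wx":0,"wy":0,"wz":0},{"grip":5,"tx":-24,"ty":0,"tz":8.6,"wx":0,"wy":0,"wz":0},{"grip":5,"tx":-24,"ty":0,"tz":8.6,"wx":0,"wy":0,"wz":0}]'
python3 -m handwheel '[{"grip":5,"tx":-24,"ty":0,"tz":8.6,"wx":0,"wy":0,"wz":0},{"grip":5,"tx":-24,"ty":0,"tz":8.6,"wx":0,"wy":0,"wz":0},{"grip":5,"tx":-24,"ty":0,"tz":8.6,"wx":0,"wy":0,"wz":0},{"grip":5,"tx":-24,"ty":0,"tz":8.6,"wx":0,"wy":0,"wz":0},{"grip":5,"tx":-24,"ty":0,"tz":8.6,"wx":0,"wy":0,"wz":0},{"grip":5,"tx":-24,"ty":0,"tz":8.6,"wx":0,"wy":0,"wz":0},{"grip":5,"tx":-20,"ty":0,"tz":7,"wx":0,"wy":0,"wz":0},{"grip":5,"tx":-12,"ty":0,"tz":4,"wx":0,"wy":0,"wz":0},{"grip":5,"tx":-4,"ty":0,"tz":1,"wx":0,"wy":0,"wz":0},{"grip":5,"tx":0,"ty":0,"tz":0,"wx":0,"wy":0,"wz":0}]'
python3 - <<'E'
from h import *
s=sense();print(s['eef_pos'],s['force'],s['wrist_torque'],s["joints"])
psi=.15
z=np.array([np.cos(psi),np.sin(psi),0]);y=np.array([0,0,-1.]);x=np.cross(y,z)
rel([521+88*np.cos(psi),194.7+88*np.sin(psi),232],Rn.from_matrix(np.stack([x,y,z],1)))
for n in("scene","side","wrist"):
  c=eyes.capture(n);im=c["pixels"][:,:,::-1]
  if n=="scene": im=cv2.resize(im[120:300,300:540],None,fx=3.3,fy=3.3,interpolation=cv2.INTER_CUBIC)
  if n=="side": im=cv2.resize(im[100:300,200:460],None,fx=3,fy=3,interpolation=cv2.INTER_CUBIC)
  cv2.imwrite(f"pics/{n}5.png",im)
E
```

```text
time_s: 6.75
eef_pos: [552.1, -26.1, 232.9]
ee_rot: [-0.528, 0.528, -0.471, 0.47]
force: [-1.0, 1.0, -2.0]
grip_width: 0.174
time_s: 7.58
eef_pos: [594.7, 158.5, 233.4]
ee_rot: [-0.528, 0.529, -0.471, 0.47]
force: [-0.3, 0.3, -2.4]
grip_width: 0.175
[594.711 158.479 233.395] [-0.313  0.269 -2.408] [ 0.005  0.035 -0.009] [ 0.07   0.516  1.195 -0.     1.432 -0.046]
shift tool xyz [-47.499   1.362  18.933] rows>= 1.1390579929311766
rotvec tool [ 0.002 -0.034  0.   ]
```

View pics/scene5.png

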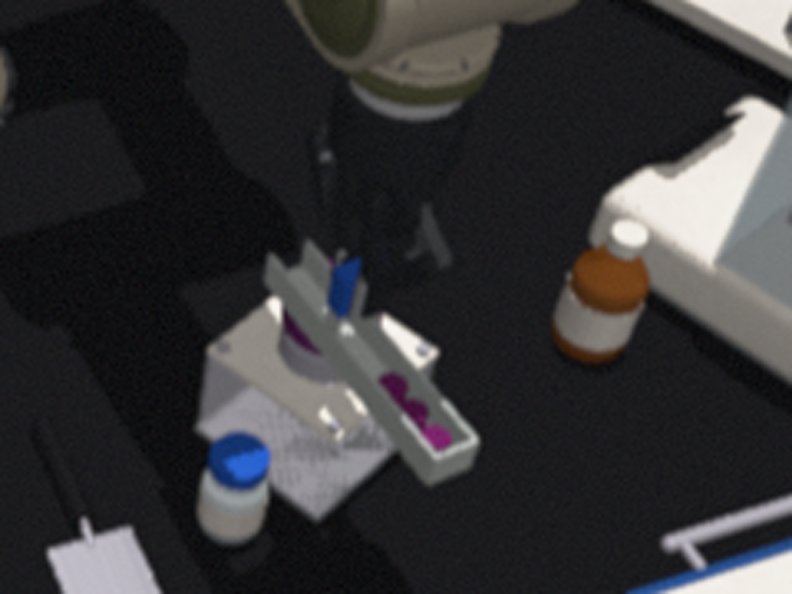

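View pics/side5.png

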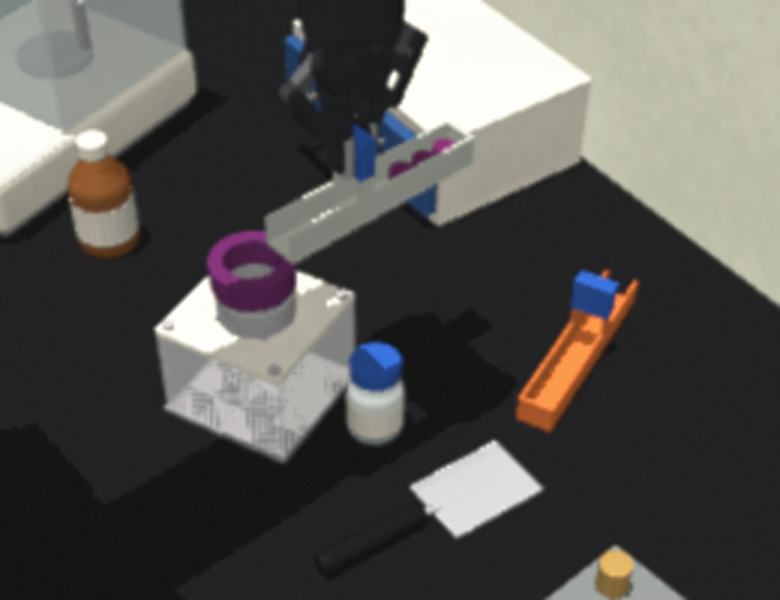

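View pics/wrist5.png

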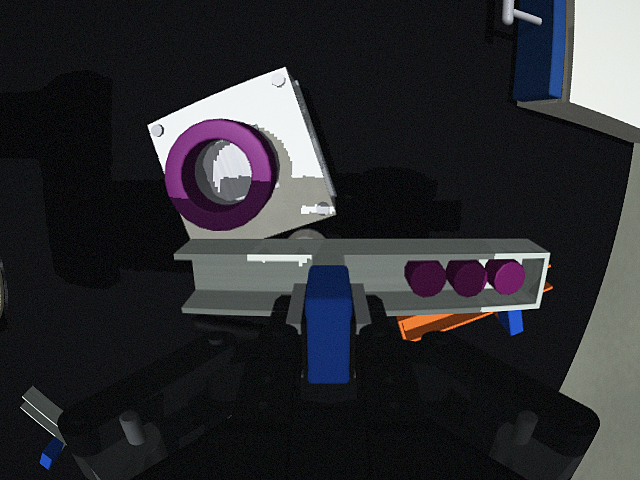

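All three slugs are still at the closed end (wrist 425–505,277), with the collar ahead at (221,175). Finishing the approach, staying above it.

```bash
python3 -m handwheel '[{"grip":5,"tx":-8,"ty":0,"tz":3,"wx":0,"wy":-0.008,"wz":0},{"grip":5,"tx":-14,"ty":0,"tz":6,"wx":0,"wy":-0.01,"wz":0},{"grip":5,"tx":-14,"ty":0,"tz":6,"wx":0,"wy":-0.01,"wz":0},{"grip":5,"tx":-8,"ty":0,"tz":2,"wx":0,"wy":-0.006,"wz":0},{"grip":5,"tx":-3,"ty":0,"tz":1,"wx":0,"wy":0,"wz":0},{"grip":5,"tx":0,"ty":0,"tz":0,"wx":0,"wy":0,"wz":0},{"grip":5,"tx":0,"ty":0,"tz":0,"wx":0,"wy":0,"wz":0}]'
python3 - <<'E'
from h import *
psi=.15
z=np.array([np.cos(psi),np.sin(psi),0]);y=np.array([0,0,-1.]);x=np.cross(y,z)
F=[];P=[]
for n in("scene","side","wrist"):
  c=eyes.capture(n);im=c["pixels"][:,:,::-1]
  s=sense();F.append(s["force"]);P.append(s["eef_pos"])
  if n=="scene": im=cv2.resize(im[140:280,330:490],None,fx=5,fy=4.2,interpolation=cv2.INTER_CUBIC)
  if n=="side": im=cv2.resize(im[120:250,220:380],None,fx=5,fy=4.6,interpolation=cv2.INTER_CUBIC)
  if n=="wrist":
    for zz in(140,152,165): print(zz,"axis px",proj(c,(521,194.7,zz)))
  cv2.imwrite(f"pics/{n}6.png",im)
print(np.array(F),np.array(P))
rel([521+88*np.cos(psi),194.7+88*np.sin(psi),232],Rn.from_matrix(np.stack([x,y,z],1)))
E
```

```text
time_s: 8.32
eef_pos: [606.8, 206.4, 234.2]
ee_rot: [-0.536, 0.536, -0.461, 0.462]
force: [-0.5, -0.6, -3.4]
grip_width: 0.17
140 axis px [200.848 239.01 ]
152 axis px [195.135 244.143]
165 axis px [188.388 250.246]
[[ 0.33  -0.2   -1.929]
 [-0.024  0.096 -1.637]
 [ 0.049 -0.22  -2.011]] [[606.839 206.19  234.335]
 [606.864 206.143 234.388]
 [606.883 206.176 234.438]]
shift tool xyz [-1.489  2.438  1.364] rows>= 0.05846198993456603
rotvec tool [-0.    -0.002  0.   ]
```

View pics/wrist6.png

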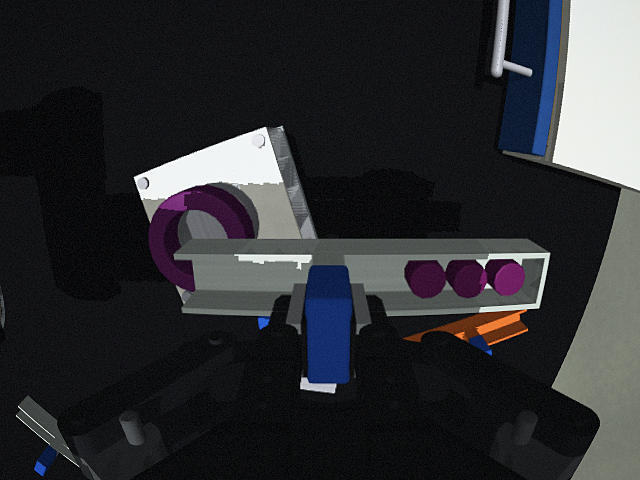

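View pics/side6.png

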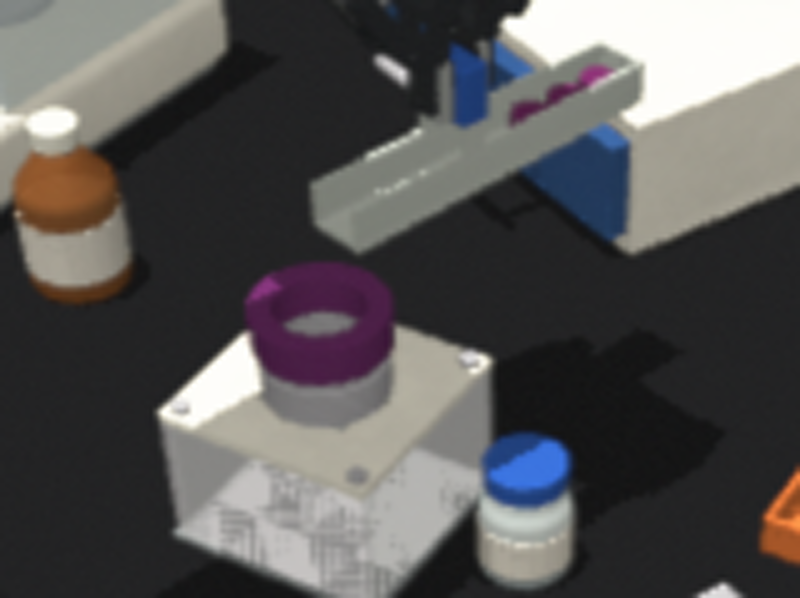

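View pics/scene6.png

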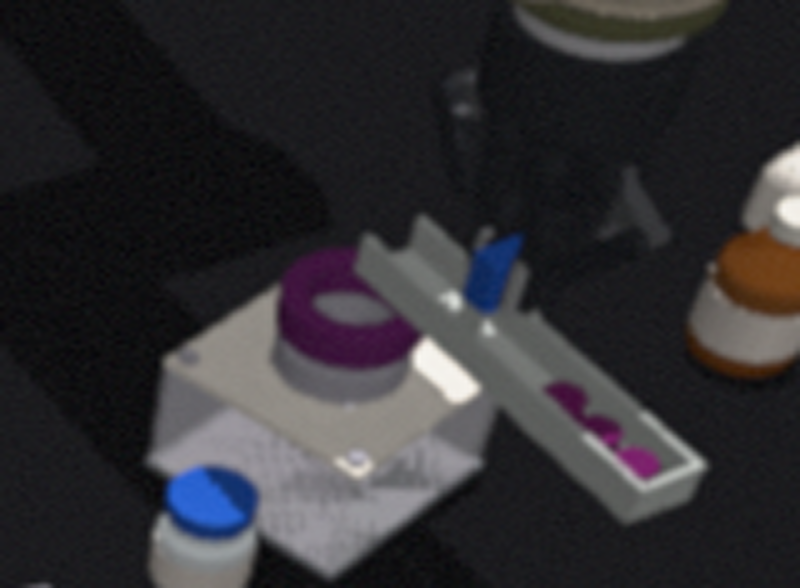

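```bash
python3 - <<'E'
from h import *
import cv2
c=eyes.capture("wrist")
yaw=np.arctan2(51.2,108.2)
for sx,sy in[(-1,-1),(1,-1),(1,1),(-1,1)]:
  d=60*np.array([sx*np.cos(yaw)-sy*np.sin(yaw),sx*np.sin(yaw)+sy*np.cos(yaw)])
  print("lid",np.array([521+d[0],194.7+d[1]]),proj(c,(521+d[0],194.7+d[1],96)))
t=np.linspace(0,2*np.pi,200)
for zz in(140,146,152,158):
  p=np.array([proj(c,(521+36*np.cos(a),194.7+36*np.sin(a),zz)) for a in t]); print(zz,p.min(0),p.max(0))
im=c["pixels"][:,:,::-1][110:320,110:340]
im=cv2.convertScaleAbs(cv2.resize(im,None,fx=3.4,fy=2.8,interpolation=cv2.INTER_CUBIC),alpha=1.8)
cv2.imwrite("pics/w7.png",im)
hsv=cv2.cvtColor(c["pixels"],cv2.COLOR_RGB2HSV); m=(hsv[:,:,0]>140)&(hsv[:,:,0]<165)&(hsv[:,:,1]>100)&(hsv[:,:,2]>30); m[:,300:]=0
ys,xs=np.nonzero(m);print("purple",xs.min(),xs.max(),ys.min(),ys.max())
E
```

```text
lid [492.429 114.802] [184.066 305.84 ]
lid [600.898 166.129] [311.992 271.126]
lid [549.571 274.598] [264.319 126.813]
lid [441.102 223.271] [132.596 177.88 ]
140 [154.58  187.339] [251.128 287.005]
146 [150.998 188.736] [249.355 290.392]
152 [147.282 190.202] [247.501 293.915]
158 [143.419 191.742] [245.563 297.583]
purple 148 253 185 291
```

View pics/w7.png

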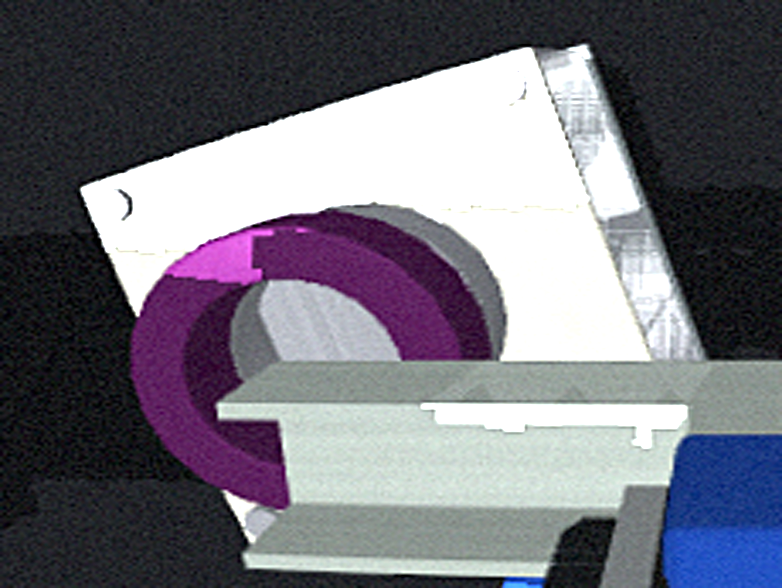

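The wrist crop puts the collar top at about z = 150–153, and the observed lid corners match my bin estimate within 2 px. Lowering carefully and watching the force.

```bash
cat > f.py <<'E'
from h import *
s=sense();R=rot(s);z=R.as_matrix()[:,2];print("pitch(deg)",np.degrees(np.arcsin(z[2])),"pos",s["eef_pos"],"F",s["force"],"M",s["wrist_torque"],"t",s["time_s"])
E
python3 -m handwheel '[{"grip":5,"tx":-1,"ty":2,"tz":1,"wx":0,"wy":0,"wz":0},{"grip":5,"tx":-0.5,"ty":3,"tz":0.5,"wx":0,"wy":0,"wz":0},{"grip":5,"tx":0,"ty":3,"tz":0,"wx":0,"wy":0,"wz":0},{"grip":5,"tx":0,"ty":3,"tz":0,"wx":0,"wy":0,"wz":0},{"grip":5,"tx":0,"ty":3,"tz":0,"wx":0,"wy":0,"wz":0},{"grip":5,"tx":0,"ty":3,"tz":0,"wx":0,"wy":0,"wz":0},{"grip":5,"tx":0,"ty":3,"tz":0,"wx":0,"wy":0,"wz":0},{"grip":5,"tx":0,"ty":2,"tz":0,"wx":0,"wy":0,"wz":0},{"grip":5,"tx":0,"ty":0,"tz":0,"wx":0,"wy":0,"wz":0}]'
python3 f.py
python3 -m handwheel '[{"grip":5,"tx":0,"ty":2,"tz":0,"wx":0,"wy":0,"wz":0},{"grip":5,"tx":0,"ty":2,"tz":0,"wx":0,"wy":0,"wz":0},{"grip":5,"tx":0,"ty":0,"tz":0,"wx":0,"wy":0,"wz":0}]'
python3 f.py
python3 -m handwheel '[{"grip":5,"tx":0,"ty":2,"tz":0,"wx":0,"wy":0,"wz":0},{"grip":5,"tx":0,"ty":2,"tz":0,"wx":0,"wy":0,"wz":0},{"grip":5,"tx":0,"ty":0,"tz":0,"wx":0,"wy":0,"wz":0}]'
python3 f.py
```

```text
time_s: 9.27
eef_pos: [608.0, 208.5, 211.7]
ee_rot: [-0.536, 0.536, -0.462, 0.461]
force: [-0.0, -0.3, -2.5]
grip_width: 0.173
pitch(deg) -0.049384398633666435 pos [607.96  208.508 211.704] F [-0.036 -0.308 -2.54 ] M [0.021 0.048 0.021] t 9.2667
time_s: 9.52
eef_pos: [608.0, 208.5, 207.9]
ee_rot: [-0.536, 0.536, -0.462, 0.461]
force: [-0.4, -0.6, -1.5]
grip_width: 0.17
pitch(deg) -0.030453547797406732 pos [608.028 208.499 207.883] F [-0.449 -0.575 -1.468] M [-0.02   0.067 -0.022] t 9.5167
time_s: 9.77
eef_pos: [608.0, 208.5, 203.8]
ee_rot: [-0.536, 0.536, -0.462, 0.461]
force: [0.2, -0.0, -2.7]
grip_width: 0.175
pitch(deg) -0.0407898041420728 pos [607.983 208.504 203.787] F [ 0.232 -0.038 -2.708] M [-0.05   0.049  0.028] t 9.7667
```

```bash

python3 -m handwheel '[{"grip":5,"tx":0,"ty":1.5,"tz":0,"wx":0,"wy":0,"wz":0},{"grip":5,"tx":0,"ty":1.5,"tz":0,"wx":0,"wy":0,"wz":0},{"grip":5,"tx":0,"ty":0,"tz":0,"wx":0,"wy":0,"wz":0}]'>/dev/null
python3 f.py
python3 -m handwheel '[{"grip":5,"tx":0,"ty":1,"tz":0,"wx":0,"wy":0,"wz":0},{"grip":5,"tx":0,"ty":1,"tz":0,"wx":0,"wy":0,"wz":0},{"grip":5,"tx":0,"ty":0,"tz":0,"wx":0,"wy":0,"wz":0}]'>/dev/null
python3 f.py
python3 -m handwheel '[{"grip":5,"tx":0,"ty":1,"tz":0,"wx":0,"wy":0,"wz":0},{"grip":5,"tx":0,"ty":1,"tz":0,"wx":0,"wy":0,"wz":0},{"grip":5,"tx":0,"ty":0,"tz":0,"wx":0,"wy":0,"wz":0}]'>/dev/null
python3 f.py
```

```text
pitch(deg) -0.02631098509024382 pos [608.038 208.497 200.959] F [-0.695  0.299 -2.498] M [-0.003  0.049  0.009] t 10.0167
pitch(deg) -0.018627461726805728 pos [608.064 208.534 199.059] F [-0.949 -0.74  -2.18 ] M [-0.025  0.095  0.   ] t 10.2667
pitch(deg) 0.011761189973847293 pos [608.187 208.525 197.288] F [-0.418  0.103 -2.008] M [-0.015  0.107 -0.04 ] t 10.5167
```

```bash

python3 -m handwheel '[{"grip":5,"tx":0,"ty":1,"tz":0,"wx":0,"wy":0,"wz":0},{"grip":5,"tx":0,"ty":0,"tz":0,"wx":0,"wy":0,"wz":0},{"grip":5,"tx":0,"ty":0,"tz":0,"wx":0,"wy":0,"wz":0}]'>/dev/null
python3 f.py
python3 -m handwheel '[{"grip":5,"tx":0,"ty":1,"tz":0,"wx":0,"wy":0,"wz":0},{"grip":5,"tx":0,"ty":0,"tz":0,"wx":0,"wy":0,"wz":0},{"grip":5,"tx":0,"ty":0,"tz":0,"wx":0,"wy":0,"wz":0}]'>/dev/null
python3 f.py
python3 -m handwheel '[{"grip":5,"tx":0,"ty":1,"tz":0,"wx":0,"wy":0,"wz":0},{"grip":5,"tx":0,"ty":0,"tz":0,"wx":0,"wy":0,"wz":0},{"grip":5,"tx":0,"ty":0,"tz":0,"wx":0,"wy":0,"wz":0}]'>/dev/null
python3 f.py
```

```text
pitch(deg) 0.019481028448551305 pos [608.206 208.548 196.449] F [-0.649 -0.163 -0.87 ] M [-0.042  0.103  0.027] t 10.7667
pitch(deg) 0.01399013317282893 pos [608.204 208.522 195.345] F [ 0.267  0.066 -0.391] M [ 0.059  0.059 -0.012] t 11.0167
pitch(deg) 0.01418401852316985 pos [608.199 208.547 194.339] F [1.093 1.563 0.379] M [-0.057  0.039  0.009] t 11.2667
```

Contact: Fz rose from -2.1 to +0.4 N by TCP z = 194.3, so the collar's free top is near z ≈ 153. Pressing on in 1 mm steps.

```bash

python3 -m handwheel '[{"grip":5,"tx":0,"ty":1,"tz":0,"wx":0,"wy":0,"wz":0},{"grip":5,"tx":0,"ty":0.5,"tz":0,"wx":0,"wy":0,"wz":0},{"grip":5,"tx":0,"ty":0,"tz":0,"wx":0,"wy":0,"wz":0},{"grip":5,"tx":0,"ty":0,"tz":0,"wx":0,"wy":0,"wz":0}]'>/dev/null
python3 f.py
python3 -m handwheel '[{"grip":5,"tx":0,"ty":1,"tz":0,"wx":0,"wy":0,"wz":0},{"grip":5,"tx":0,"ty":0.5,"tz":0,"wx":0,"wy":0,"wz":0},{"grip":5,"tx":0,"ty":0,"tz":0,"wx":0,"wy":0,"wz":0}]'>/dev/null
python3 f.py
python3 - <<'E'
from h import *
F=[];M=[]
for n in("side","wrist","scene"):
  c=eyes.capture(n);im=c["pixels"][:,:,::-1];s=sense();F.append(s["force"]);M.append(s["wrist_torque"])
  if n=="side": im=cv2.resize(im[120:250,220:380],None,fx=5,fy=4.6,interpolation=cv2.INTER_CUBIC)
  if n=="wrist": im=cv2.resize(im[110:320,110:340],None,fx=3.4,fy=2.8,interpolation=cv2.INTER_CUBIC)
  cv2.imwrite(f"pics/{n}8.png",im)
print(np.array(F),np.array(M))
E
```

```text
pitch(deg) 0.01477961372065348 pos [608.209 208.539 192.852] F [1.363 0.273 1.886] M [-0.105  0.055 -0.019] t 11.6
pitch(deg) 0.013475415957678358 pos [608.196 208.551 191.282] F [0.639 0.27  1.628] M [ 0.004 -0.027 -0.034] t 11.85
[[ 1.401 -0.359  1.893]
 [ 0.685 -0.8    1.927]
 [ 0.91  -0.395  1.826]] [[ 0.014 -0.021 -0.011]
 [ 0.04   0.001 -0.064]
 [ 0.075 -0.04  -0.027]]
```

View pics/side8.png

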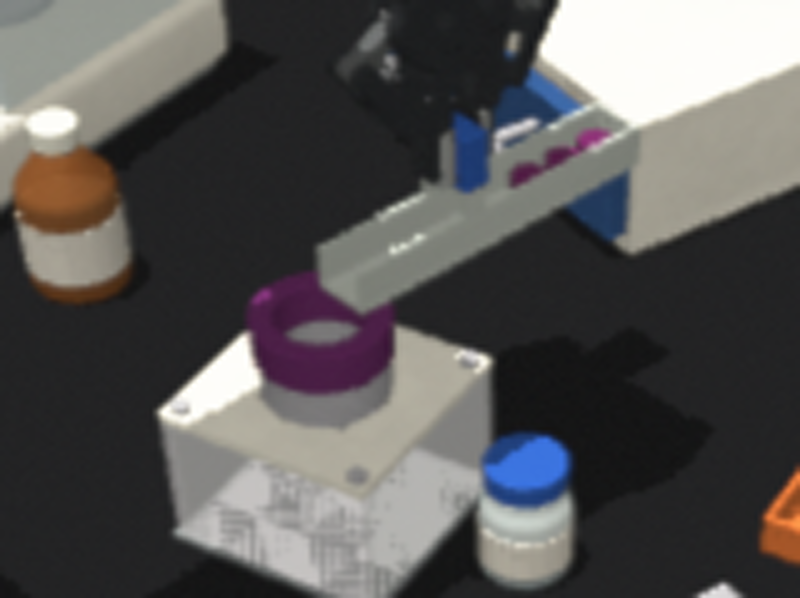

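View pics/wrist8.png

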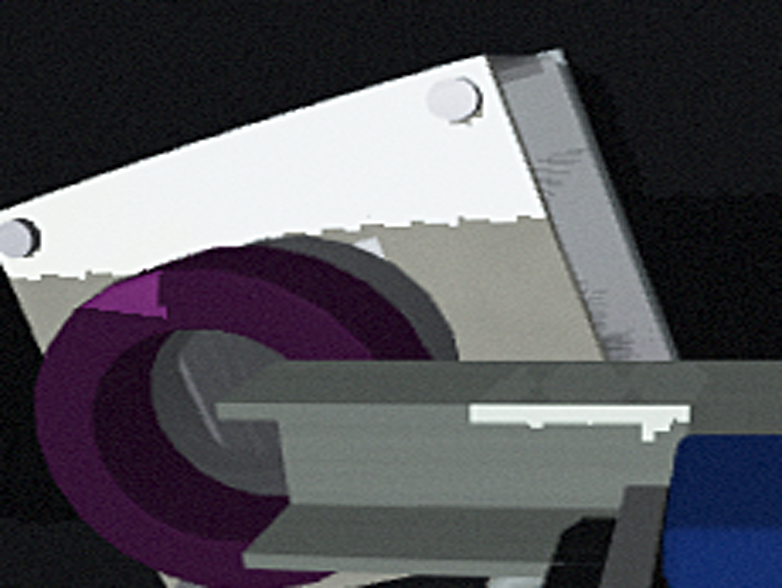

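The side view shows the spout lip resting on the near rim, overhanging the bore at (350,300), with the slugs still at the back. I'll check the lateral centring with an overlay before tilting.

```bash
python3 - <<'E'
from h import *
c=eyes.capture("wrist");im=cv2.resize(c["pixels"][110:320,110:340,::-1],None,fx=3.4,fy=2.8,interpolation=cv2.INTER_CUBIC)
im=cv2.convertScaleAbs(im,alpha=1.6)
s=sense();R=rot(s).as_matrix();T=s["eef_pos"];z=R[:,2];x=R[:,0]
def P(X): p=proj(c,X); return (int((p[0]-110)*3.4),int((p[1]-110)*2.8))
t=np.linspace(0,2*np.pi,100)
for r in(23,36): cv2.polylines(im,[np.array([P((521+r*np.cos(a),194.7+r*np.sin(a),147.5)) for a in t])],True,(0,255,255),1)
up=np.array([0,0,1.])
def ch(cx,cy,cz): # chute frame: x=-z tool; y such that right-handed
  cxv=-z; cyv=np.cross(up,cxv); return T+cxv*(cx-20)+cyv*cy+up*(cz-43)
for cz in(0,26):
  cv2.polylines(im,[np.array([P(ch(0,-16,cz)),P(ch(95,-16,cz)),P(ch(95,16,cz)),P(ch(0,16,cz))])],False,(0,255,0) if cz else (255,255,0),1)
cv2.imwrite("pics/w9.png",im); print(ch(95,0,0), s["force"])
E
```

```text
[534.042 197.418 148.359] [1.493 0.555 1.612]
```

View pics/w9.png

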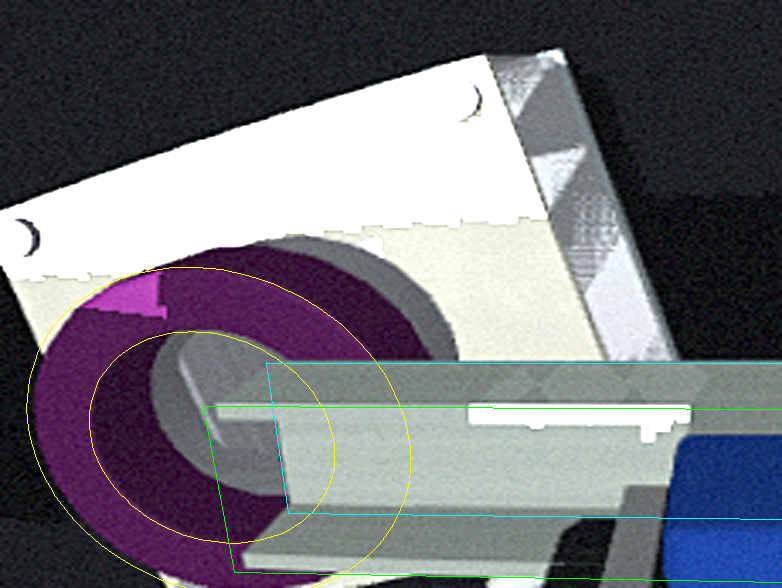

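The overlay matches well: the spout lip lies about 13 mm short of the axis inside the bore, centred to about 1 mm. Now I'll press 1 mm more and tilt about the rim contact. In the tool frame that is about ty −2.48, tz −1.55 for each 0.035 rad of wx.

```bash

python3 -m handwheel '[{"grip":5,"tx":0,"ty":0.5,"tz":0,"wx":0,"wy":0,"wz":0},{"grip":5,"tx":0,"ty":0.5,"tz":0,"wx":0,"wy":0,"wz":0},{"grip":5,"tx":0,"ty":0,"tz":0,"wx":0,"wy":0,"wz":0}]'>/dev/null
python3 f.py
python3 -m handwheel '[{"grip":5,"tx":0,"ty":-1.25,"tz":-0.76,"wx":0.0175,"wy":0,"wz":0},{"grip":5,"tx":0,"ty":-1.25,"tz":-0.76,"wx":0.0175,"wy":0,"wz":0},{"grip":5,"tx":0,"ty":-1.25,"tz":-0.76,"wx":0.0175,"wy":0,"wz":0},{"grip":5,"tx":0,"ty":0,"tz":0,"wx":0,"wy":0,"wz":0}]'>/dev/null
python3 f.py
python3 -m handwheel '[{"grip":5,"tx":0,"ty":-1.25,"tz":-0.76,"wx":0.0175,"wy":0,"wz":0},{"grip":5,"tx":0,"ty":-1.25,"tz":-0.76,"wx":0.0175,"wy":0,"wz":0},{"grip":5,"tx":0,"ty":-1.25,"tz":-0.76,"wx":0.0175,"wy":0,"wz":0},{"grip":5,"tx":0,"ty":0,"tz":0,"wx":0,"wy":0,"wz":0}]'>/dev/null
python3 f.py
```

```text
pitch(deg) 0.009741915527944879 pos [608.187 208.533 190.259] F [1.258 0.091 1.701] M [-0.013 -0.035 -0.037] t 12.3
pitch(deg) 3.1124496981543306 pos [605.373 208.21  194.623] F [1.374 0.066 1.387] M [-0.054  0.079  0.012] t 12.6333
pitch(deg) 6.104660171942605 pos [602.897 207.826 197.987] F [-0.067 -0.465  2.956] M [-0.071  0.347  0.033] t 12.9667
```

```bash
cat >> f.py <<'E'
M=R.as_matrix()
for n,p in(("pivot",(0,43,-71.5)),("spout",(0,43,-75))):
  X=s["eef_pos"]+M@np.array(p); print(n,X,"radial",np.dot(X[:2]-[521,194.7],[np.cos(.15),np.sin(.15)]))
E
python3 - <<'E'
from h import *
F=[]
for i in range(2):
  c=eyes.capture("wrist");F.append(sense()["force"])
print(np.array(F))
E
python3 f.py
```

```text
[[-0.436 -0.526  2.117]
 [-0.202 -0.566  1.686]]
pitch(deg) 6.008224925971151 pos [603.073 207.803 197.744] F [-0.202 -0.566  1.686] M [-0.072  0.5    0.039] t 13.0667
pivot [537.205 197.914 147.496] radial 16.503560908566854
spout [533.763 197.397 147.13 ] radial 13.022788444813774
```

```bash

python3 -m handwheel '[{"grip":5,"tx":0,"ty":-1.25,"tz":-0.76,"wx":0.0175,"wy":0,"wz":0},{"grip":5,"tx":0,"ty":-1.25,"tz":-0.76,"wx":0.0175,"wy":0,"wz":0},{"grip":5,"tx":0,"ty":-1.25,"tz":-0.76,"wx":0.0175,"wy":0,"wz":0},{"grip":5,"tx":0,"ty":-1.25,"tz":-0.76,"wx":0.0175,"wy":0,"wz":0},{"grip":5,"tx":0,"ty":-1.25,"tz":-0.76,"wx":0.0175,"wy":0,"wz":0},{"grip":5,"tx":0,"ty":0,"tz":0,"wx":0,"wy":0,"wz":0},{"grip":5,"tx":0,"ty":0,"tz":0,"wx":0,"wy":0,"wz":0}]'>/dev/null
python3 f.py
python3 - <<'E'
from h import *
c=eyes.capture("wrist");print(sense()["force"]);cv2.imwrite("pics/w10.png",c["pixels"][:,:,::-1])
c=eyes.capture("side");print(sense()["force"]);cv2.imwrite("pics/s10.png",cv2.resize(c["pixels"][100:250,220:380,::-1],None,fx=5,fy=4,interpolation=cv2.INTER_CUBIC))
E
```

```text
pitch(deg) 11.04797004394453 pos [598.565 207.11  203.489] F [-1.665  0.199  2.275] M [-0.073  0.714  0.038] t 13.65
pivot [537.317 197.914 147.584] radial 16.613911905332714
spout [533.92  197.404 146.914] radial 13.178778748788456
[-1.763 -0.053  1.365]
[-2.161  0.529  1.3  ]
```

View pics/w10.png

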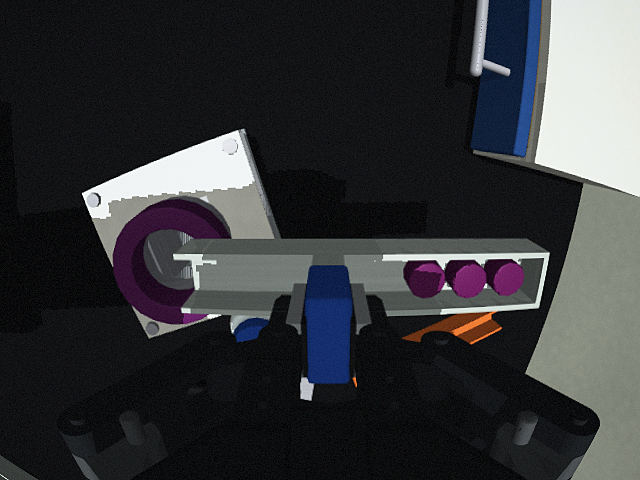

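View pics/s10.png

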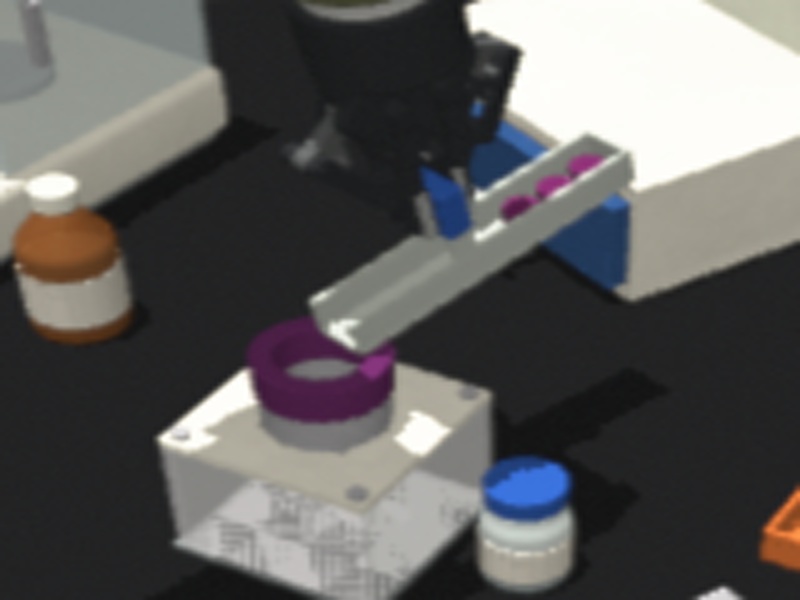

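At 11° the slugs are still put (wrist 424/466/505,278) and the shutter is partly swung in the bore. Adding ~1 mm of press, then creeping the tilt up at 0.5° per row.

```bash

python3 -m handwheel '[{"grip":5,"tx":0,"ty":0.5,"tz":-0.1,"wx":0,"wy":0,"wz":0},{"grip":5,"tx":0,"ty":0.5,"tz":-0.1,"wx":0,"wy":0,"wz":0},{"grip":5,"tx":0,"ty":-0.62,"tz":-0.38,"wx":0.00875,"wy":0,"wz":0},{"grip":5,"tx":0,"ty":-0.62,"tz":-0.38,"wx":0.00875,"wy":0,"wz":0},{"grip":5,"tx":0,"ty":-0.62,"tz":-0.38,"wx":0.00875,"wy":0,"wz":0},{"grip":5,"tx":0,"ty":-0.62,"tz":-0.38,"wx":0.00875,"wy":0,"wz":0},{"grip":5,"tx":0,"ty":0,"tz":0,"wx":0,"wy":0,"wz":0}]'>/dev/null
python3 f.py
python3 -m handwheel '[{"grip":5,"tx":0,"ty":-0.62,"tz":-0.38,"wx":0.00875,"wy":0,"wz":0},{"grip":5,"tx":0,"ty":-0.62,"tz":-0.38,"wx":0.00875,"wy":0,"wz":0},{"grip":5,"tx":0,"ty":-0.62,"tz":-0.38,"wx":0.00875,"wy":0,"wz":0},{"grip":5,"tx":0,"ty":-0.62,"tz":-0.38,"wx":0.00875,"wy":0,"wz":0},{"grip":5,"tx":0,"ty":0,"tz":0,"wx":0,"wy":0,"wz":0}]'>/dev/null
python3 f.py
python3 - <<'E'
from h import *
c=eyes.capture("wrist");print(sense()["force"]);cv2.imwrite("pics/w11.png",c["pixels"][100:400,60:600,::-1])
E
```

```text
pitch(deg) 13.10056301869463 pos [596.619 206.811 204.612] F [-1.597 -0.245  2.776] M [-0.114  0.751  0.002] t 14.3333
pivot [537.392 197.91  146.525] radial 16.68712503969595
spout [534.02  197.403 145.732] radial 13.278218331925695
pitch(deg) 15.095556183234857 pos [594.562 206.537 206.551] F [-0.785 -1.052  2.074] M [-0.155  0.783 -0.033] t 14.75
pivot [537.37  197.938 146.414] radial 16.670317843373557
spout [534.029 197.436 145.503] radial 13.291094096303073
[-2.819 -0.394  1.874]
```

View pics/w11.png

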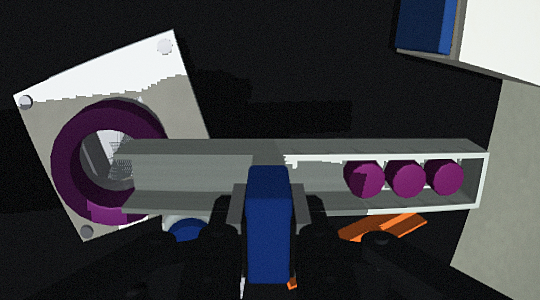

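At 15° the slugs still hold (crop 364/405/446,178), and the bin floor shows through the bore, so the shutter is open. Continuing.

```bash

python3 -m handwheel '[{"grip":5,"tx":0,"ty":-0.62,"tz":-0.38,"wx":0.00875,"wy":0,"wz":0},{"grip":5,"tx":0,"ty":-0.62,"tz":-0.38,"wx":0.00875,"wy":0,"wz":0},{"grip":5,"tx":0,"ty":-0.62,"tz":-0.38,"wx":0.00875,"wy":0,"wz":0},{"grip":5,"tx":0,"ty":0,"tz":0,"wx":0,"wy":0,"wz":0},{"grip":5,"tx":0,"ty":0,"tz":0,"wx":0,"wy":0,"wz":0}]'>/dev/null
python3 f.py
python3 - <<'E'
from h import *
c=eyes.capture("wrist");print(sense()["force"]);cv2.imwrite("pics/w12.png",c["pixels"][100:400,60:600,::-1])
E
```

```text
pitch(deg) 16.562847637727153 pos [593.099 206.28  208.004] F [-2.964  0.479  1.75 ] M [-0.158  0.836  0.069] t 15.2167
pivot [537.447 197.924 146.406] radial 16.744351379212134
spout [534.13  197.426 145.408] radial 13.389576352667271
[-1.902 -0.171  2.303]
```

View pics/w12.png

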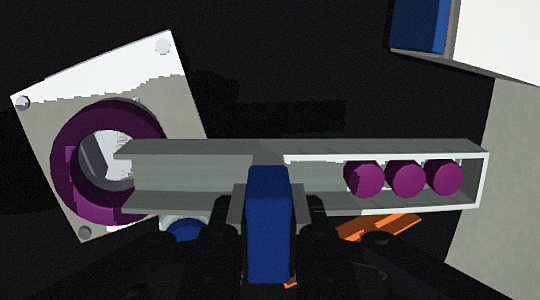

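At 16.5° the rearmost slug may have crept (446→443), nothing more. Another degree or two.

```bash

python3 -m handwheel '[{"grip":5,"tx":0,"ty":-0.62,"tz":-0.38,"wx":0.00875,"wy":0,"wz":0},{"grip":5,"tx":0,"ty":-0.62,"tz":-0.38,"wx":0.00875,"wy":0,"wz":0},{"grip":5,"tx":0,"ty":0,"tz":0,"wx":0,"wy":0,"wz":0},{"grip":5,"tx":0,"ty":0,"tz":0,"wx":0,"wy":0,"wz":0},{"grip":5,"tx":0,"ty":0,"tz":0,"wx":0,"wy":0,"wz":0}]'>/dev/null
python3 f.py
python3 - <<'E'
from h import *
c=eyes.capture("wrist");print(sense()["force"]);cv2.imwrite("pics/w13.png",c["pixels"][100:400,60:600,::-1])
E
```

```text
pitch(deg) 17.550017834504043 pos [592.076 206.089 208.887] F [-2.266 -0.1    1.805] M [-0.172  0.812  0.031] t 15.6833
pivot [537.481 197.894 146.328] radial 16.773573292797174
spout [534.181 197.399 145.273] radial 13.43648577780754
[-2.034 -0.69   2.217]
```

View pics/w13.png

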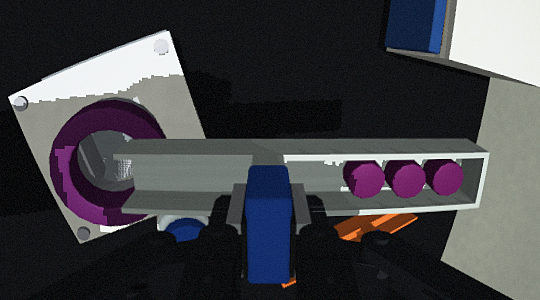

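Still at rest at 17.5°. On to ~19°.

```bash

python3 -m handwheel '[{"grip":5,"tx":0,"ty":-0.62,"tz":-0.38,"wx":0.00875,"wy":0,"wz":0},{"grip":5,"tx":0,"ty":-0.62,"tz":-0.38,"wx":0.00875,"wy":0,"wz":0},{"grip":5,"tx":0,"ty":-0.62,"tz":-0.38,"wx":0.00875,"wy":0,"wz":0},{"grip":5,"tx":0,"ty":0,"tz":0,"wx":0,"wy":0,"wz":0},{"grip":5,"tx":0,"ty":0,"tz":0,"wx":0,"wy":0,"wz":0}]'>/dev/null
python3 f.py
python3 - <<'E'
from h import *
c=eyes.capture("wrist");print(sense()["force"]);cv2.imwrite("pics/w14.png",c["pixels"][100:400,60:600,::-1])
E
```

```text
pitch(deg) 19.072633074657936 pos [590.364 205.871 210.404] F [-2.435 -0.955  2.897] M [-0.165  0.764  0.035] t 16.15
pivot [537.433 197.924 146.401] radial 16.73005842220451
spout [534.162 197.433 145.257] radial 13.42219218154559
[-1.785 -1.463  2.622]
```

View pics/w14.png

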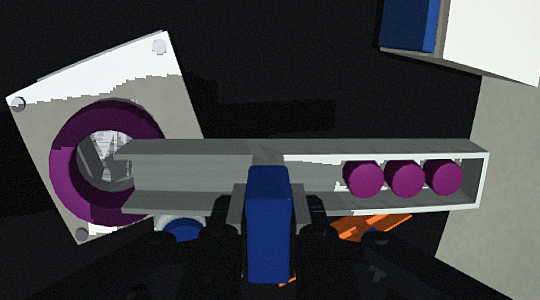

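```bash

python3 -m handwheel '[{"grip":5,"tx":0,"ty":-0.62,"tz":-0.38,"wx":0.00875,"wy":0,"wz":0},{"grip":5,"tx":0,"ty":-0.62,"tz":-0.38,"wx":0.00875,"wy":0,"wz":0},{"grip":5,"tx":0,"ty":-0.62,"tz":-0.38,"wx":0.00875,"wy":0,"wz":0},{"grip":5,"tx":0,"ty":0,"tz":0,"wx":0,"wy":0,"wz":0},{"grip":5,"tx":0,"ty":0,"tz":0,"wx":0,"wy":0,"wz":0}]'>/dev/null
python3 f.py
python3 - <<'E'
from h import *
c=eyes.capture("wrist");print(sense()["force"]);cv2.imwrite("pics/w15.png",c["pixels"][100:400,60:600,::-1])
E
```

```text
pitch(deg) 20.575173167238237 pos [588.697 205.615 211.771] F [-2.098 -1.092  1.864] M [-0.176  0.782  0.004] t 16.6167
pivot [537.444 197.92  146.386] radial 16.740542605814046
spout [534.204 197.434 145.156] radial 13.463802565142673
[-2.558 -1.765  2.584]
```

View pics/w15.png

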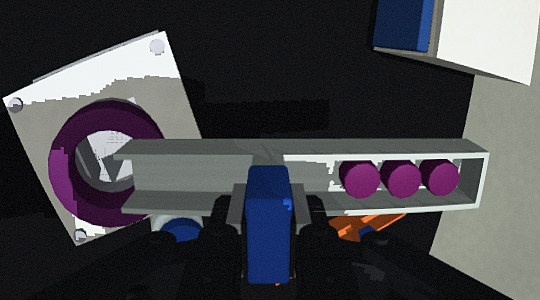

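They've started to slide (364→359 in the crop). One more half degree, then hold and watch.

```bash

python3 -m handwheel '[{"grip":5,"tx":0,"ty":-0.62,"tz":-0.38,"wx":0.00875,"wy":0,"wz":0},{"grip":5,"tx":0,"ty":0,"tz":0,"wx":0,"wy":0,"wz":0},{"grip":5,"tx":0,"ty":0,"tz":0,"wx":0,"wy":0,"wz":0},{"grip":5,"tx":0,"ty":0,"tz":0,"wx":0,"wy":0,"wz":0},{"grip":5,"tx":0,"ty":0,"tz":0,"wx":0,"wy":0,"wz":0}]'>/dev/null
python3 f.py
python3 - <<'E'
from h import *
c=eyes.capture("wrist");print(sense()["force"]);cv2.imwrite("pics/w16.png",c["pixels"][100:400,60:600,::-1])
E
```

```text
pitch(deg) 21.047733095451324 pos [588.147 205.533 212.033] F [-2.558 -1.073  1.805] M [-0.134  0.781  0.061] t 17.0833
pivot [537.429 197.918 146.223] radial 16.724973532065892
spout [534.198 197.433 144.966] radial 13.458489690363287
[-3.083 -0.967  2.4  ]
```

View pics/w16.png

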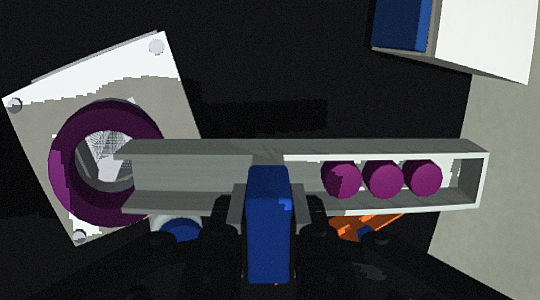

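Sliding slowly as a train (341/382/423). Holding still.

```bash

python3 -m handwheel '[{"grip":5,"tx":0,"ty":0,"tz":0,"wx":0,"wy":0,"wz":0},{"grip":5,"tx":0,"ty":0,"tz":0,"wx":0,"wy":0,"wz":0},{"grip":5,"tx":0,"ty":0,"tz":0,"wx":0,"wy":0,"wz":0},{"grip":5,"tx":0,"ty":0,"tz":0,"wx":0,"wy":0,"wz":0},{"grip":5,"tx":0,"ty":0,"tz":0,"wx":0,"wy":0,"wz":0}]'>/dev/null
python3 f.py
python3 - <<'E'
from h import *
c=eyes.capture("wrist");print(sense()["force"]);cv2.imwrite("pics/w17.png",c["pixels"][100:400,60:600,::-1])
E
```

```text
pitch(deg) 21.05723429476434 pos [588.162 205.522 212.084] F [-1.662 -0.266  1.93 ] M [-0.156  0.817 -0.032] t 17.55
pivot [537.455 197.907 146.265] radial 16.749687897690922
spout [534.225 197.422 145.007] radial 13.483412510149924
[-1.779 -0.971  1.385]
```

View pics/w17.png

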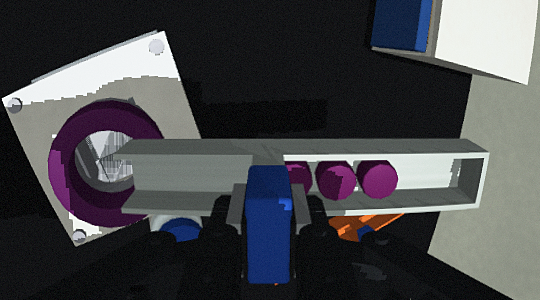

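```bash

python3 -m handwheel '[{"grip":5,"tx":0,"ty":0,"tz":0,"wx":0,"wy":0,"wz":0},{"grip":5,"tx":0,"ty":0,"tz":0,"wx":0,"wy":0,"wz":0},{"grip":5,"tx":0,"ty":0,"tz":0,"wx":0,"wy":0,"wz":0},{"grip":5,"tx":0,"ty":0,"tz":0,"wx":0,"wy":0,"wz":0},{"grip":5,"tx":0,"ty":0,"tz":0,"wx":0,"wy":0,"wz":0},{"grip":5,"tx":0,"ty":0,"tz":0,"wx":0,"wy":0,"wz":0},{"grip":5,"tx":0,"ty":0,"tz":0,"wx":0,"wy":0,"wz":0},{"grip":5,"tx":0,"ty":0,"tz":0,"wx":0,"wy":0,"wz":0}]'>/dev/null
python3 f.py
python3 - <<'E'
from h import *
c=eyes.capture("wrist");print(sense()["force"]);cv2.imwrite("pics/w18.png",c["pixels"][100:400,60:600,::-1])
E
```

```text
pitch(deg) 21.054911543773635 pos [588.155 205.55  212.058] F [-2.041 -0.409  2.384] M [-0.181  0.794 -0.03 ] t 18.2667
pivot [537.445 197.94  146.242] radial 16.744020995186474
spout [534.214 197.455 144.984] radial 13.477694775689791
[-1.377 -1.072  2.569]
```

View pics/w18.png

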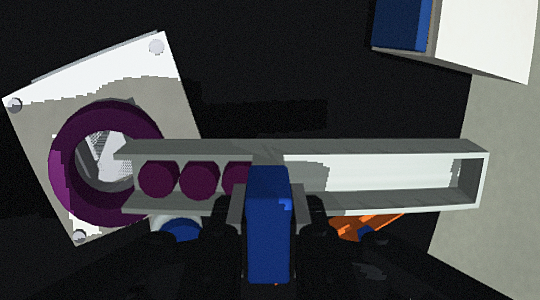

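The train has reached the lip (crop 158/199/240,178). Holding while they drop.

```bash

python3 -m handwheel '[{"grip":5,"tx":0,"ty":0,"tz":0,"wx":0,"wy":0,"wz":0},{"grip":5,"tx":0,"ty":0,"tz":0,"wx":0,"wy":0,"wz":0},{"grip":5,"tx":0,"ty":0,"tz":0,"wx":0,"wy":0,"wz":0},{"grip":5,"tx":0,"ty":0,"tz":0,"wx":0,"wy":0,"wz":0},{"grip":5,"tx":0,"ty":0,"tz":0,"wx":0,"wy":0,"wz":0},{"grip":5,"tx":0,"ty":0,"tz":0,"wx":0,"wy":0,"wz":0}]'>/dev/null
python3 f.py
python3 - <<'E'
from h import *
c=eyes.capture("wrist");print(sense()["force"]);cv2.imwrite("pics/w19.png",c["pixels"][100:400,60:600,::-1])
c=eyes.capture("side");print(sense()["force"]);cv2.imwrite("pics/s19.png",cv2.resize(c["pixels"][100:250,220:380,::-1],None,fx=5,fy=4,interpolation=cv2.INTER_CUBIC))
E
```

```text
pitch(deg) 21.06281403243328 pos [588.196 205.531 212.122] F [-1.806 -1.284  1.987] M [-0.109  0.756  0.001] t 18.8167
pivot [537.495 197.921 146.298] radial 16.791080402942214
spout [534.265 197.436 145.04 ] radial 13.524927663296783
[-1.917 -0.42   2.062]
[-1.825 -0.387  2.85 ]
```

View pics/w19.png

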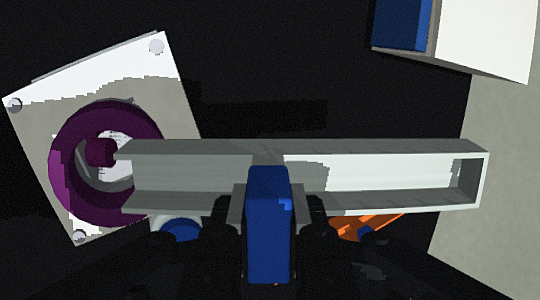

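View pics/s19.png

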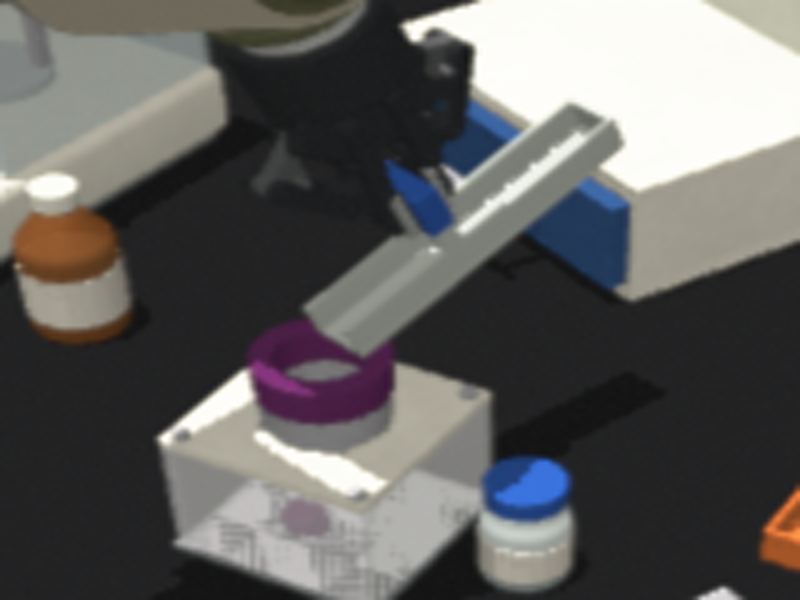

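The chute is empty. One slug shows in the bin at (305,518), and in the wrist view one was in the bore. Holding a bit and looking again.

```bash

python3 -m handwheel '[{"grip":5,"tx":0,"ty":0,"tz":0,"wx":0,"wy":0,"wz":0},{"grip":5,"tx":0,"ty":0,"tz":0,"wx":0,"wy":0,"wz":0},{"grip":5,"tx":0,"ty":0,"tz":0,"wx":0,"wy":0,"wz":0},{"grip":5,"tx":0,"ty":0,"tz":0,"wx":0,"wy":0,"wz":0},{"grip":5,"tx":0,"ty":0,"tz":0,"wx":0,"wy":0,"wz":0},{"grip":5,"tx":0,"ty":0,"tz":0,"wx":0,"wy":0,"wz":0}]'>/dev/null
python3 f.py
python3 - <<'E'
from h import *
c=eyes.capture("wrist");cv2.imwrite("pics/w20.png",cv2.resize(c["pixels"][110:360,60:320,::-1],None,fx=3,fy=2.4,interpolation=cv2.INTER_CUBIC))
c=eyes.capture("side");cv2.imwrite("pics/s20.png",cv2.resize(c["pixels"][150:250,220:340,::-1],None,fx=6.5,fy=6,interpolation=cv2.INTER_CUBIC))
c=eyes.capture("scene");cv2.imwrite("pics/c20.png",cv2.resize(c["pixels"][180:290,340:470,::-1],None,fx=6,fy=5.4,interpolation=cv2.INTER_CUBIC))
E
```

```text
pitch(deg) 21.05961561129465 pos [588.205 205.524 212.083] F [-2.936 -0.758  2.202] M [-0.232  0.739 -0.005] t 19.4167
pivot [537.5   197.912 146.263] radial 16.794971603489152
spout [534.27  197.428 145.005] radial 13.528748626640345
```

View pics/w20.png

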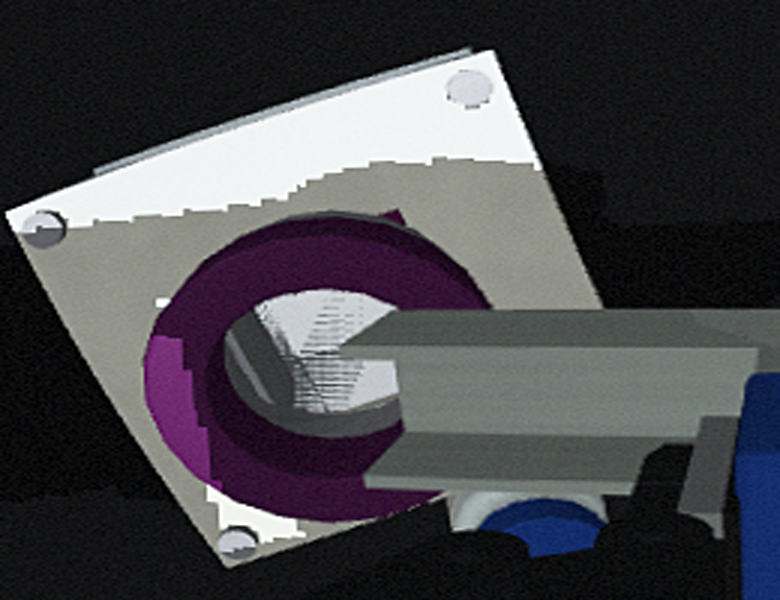

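View pics/s20.png

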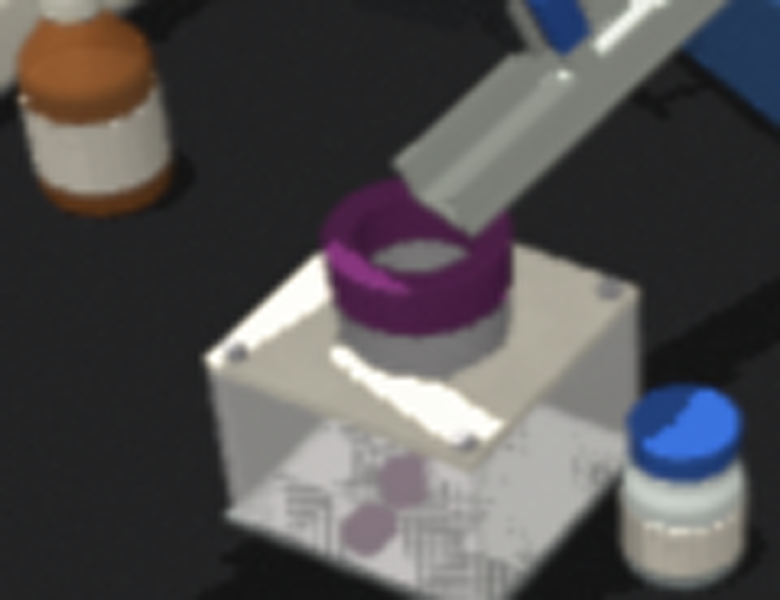

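View pics/c20.png

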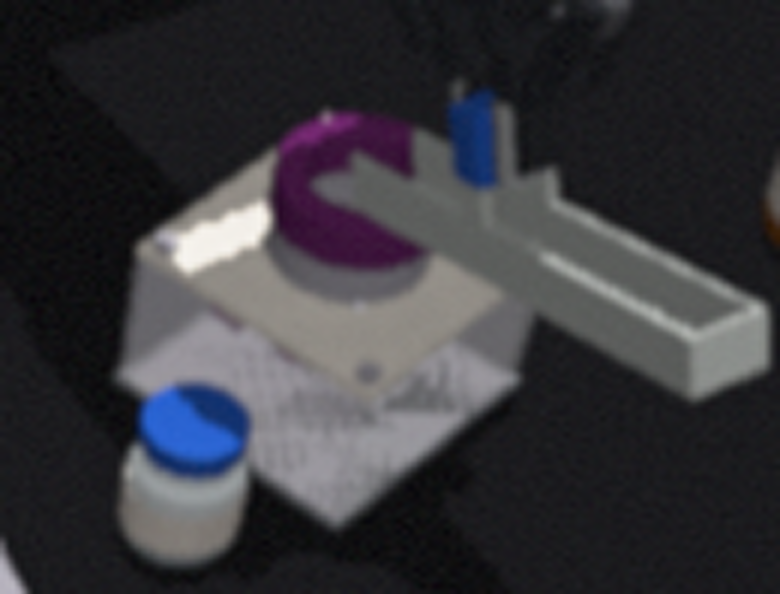

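Two slugs are clearly in the box (side 402,480 and 370,530). The third isn't visible yet, and there's an odd purple point at wrist crop (400,215), so I'll zoom in before releasing the collar.

```bash

python3 - <<'E'
from h import *
c=eyes.capture("wrist");w=c["pixels"][:,:,::-1]
a=cv2.convertScaleAbs(cv2.resize(w[160:290,100:260],None,fx=5,fy=4.5,interpolation=cv2.INTER_CUBIC),alpha=1.8)
cv2.imwrite("pics/w21.png",a)
c=eyes.capture("side");s=c["pixels"][:,:,::-1];cv2.imwrite("pics/s21.png",cv2.convertScaleAbs(cv2.resize(s[180:245,245:335],None,fx=8.5,fy=9,interpolation=cv2.INTER_CUBIC),alpha=1.5))
for n,i in(("w",w),("s",s),("c",eyes.capture("scene")["pixels"][:,:,::-1])):
  hsv=cv2.cvtColor(np.ascontiguousarray(i),cv2.COLOR_BGR2HSV)
  m=((hsv[:,:,0]>135)&(hsv[:,:,0]<172)&(hsv[:,:,1]>45)&(hsv[:,:,2]>40)).astype(np.uint8)
  k,_,st,ce=cv2.connectedComponentsWithStats(m)
  print(n,[(st[j].tolist()) for j in range(1,k) if st[j,4]>4])
E
```

```text
w [[186, 197, 9, 7, 29], [161, 200, 5, 2, 5], [167, 200, 7, 2, 8], [154, 202, 4, 3, 6], [108, 207, 114, 121, 4615], [137, 208, 7, 4, 9], [188, 288, 7, 7, 10], [170, 292, 5, 3, 6]]
s [[269, 179, 31, 27, 531]]
c [[385, 200, 26, 30, 483]]
```

View pics/w21.png

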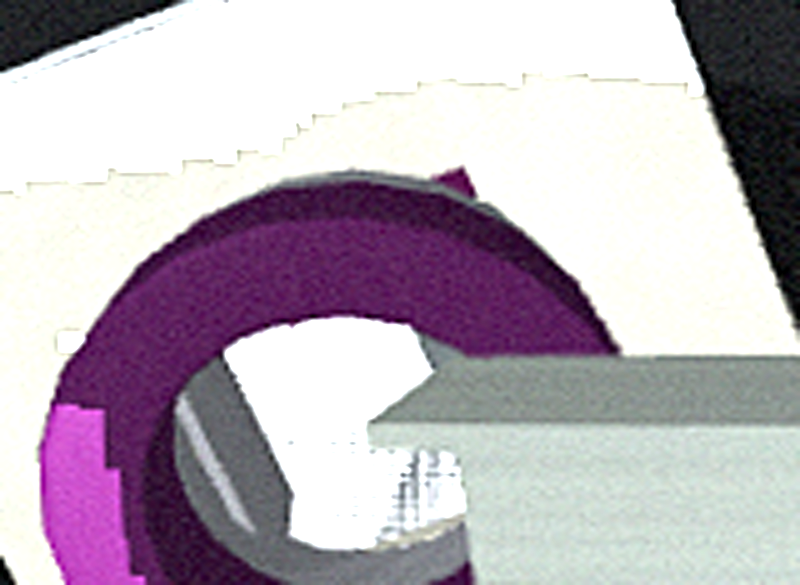

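View pics/s21.png

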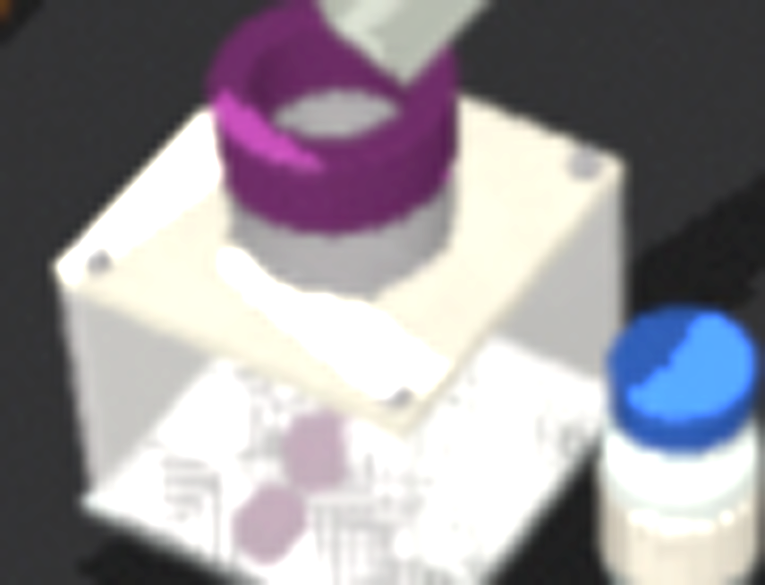

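```bash

python3 - <<'E'
from h import *
T=[]
for n in("w15","w18","w19"):
  i=cv2.imread(f"pics/{n}.png")[80:135,60:190]; T.append(cv2.convertScaleAbs(cv2.resize(i,None,fx=6,fy=3.5,interpolation=cv2.INTER_CUBIC),alpha=1.7))
cv2.imwrite("pics/cmp.png",np.vstack(T))
c=eyes.capture("wrist")
d=np.array([191.6,200.])-c["mtx"][:2,2]; r=np.hypot(*d); th=r/c["mtx"][0,0]
v=np.array([np.sin(th)*d[0]/r,np.sin(th)*d[1]/r,np.cos(th)]); o=-c["R"].T@c["t"]; w=c["R"].T@v
print("cam",o)
for z in(20,96,104,112): print(z,o+w*(z-o[2])/w[2])
E
```

```text
cam [528.055 268.248 344.536]
20 [534.824 214.688  20.   ]
96 [533.239 227.231  96.   ]
104 [533.072 228.551 104.   ]
112 [532.905 229.871 112.   ]
```

View pics/cmp.png

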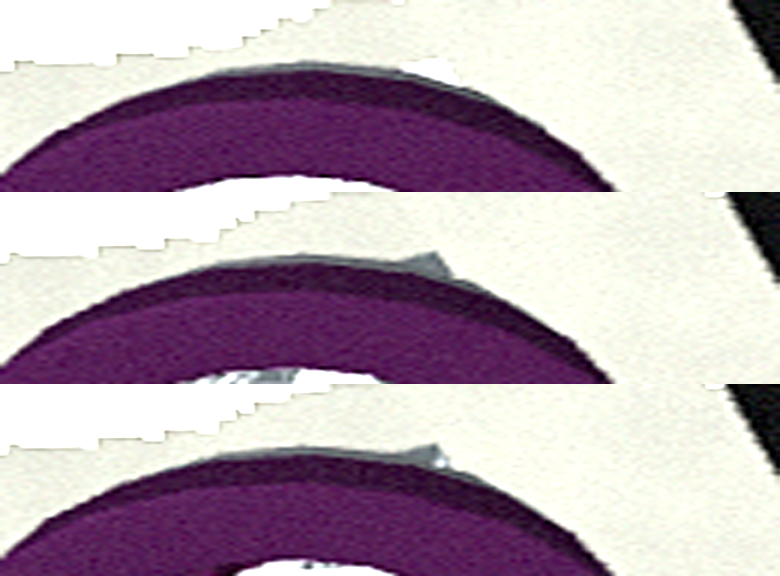

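That notch is a see-through gap: it looked white, then grey, then purple as things moved inside. So the third slug should be inside the bin near (535,214). I'll check that against the side view.

```bash

python3 - <<'E'
from h import *
c=eyes.capture("side")
for p in((281.8,230),(277,238.3)): print("slug side",onz(c,p,14))
q=proj(c,(535,214,14)); print("third in side px",q,"crop",(q-[245,180])*[8.5,9])
print(sense()["time_s"])
E
```

```text
slug side [501.488 190.879  14.   ]
slug side [475.828 172.497  14.   ]
third in side px [288.01  219.756] crop [365.584 357.804]
19.8167
```

The three slugs are at about (501,191), (476,172) and (535,214), all inside the bin with the collar still pressed at ~4 N. Lifting off straight up, then levelling.

```bash

python3 -m handwheel '[{"grip":5,"tx":0,"ty":-1.9,"tz":0.7,"wx":0,"wy":0,"wz":0},{"grip":5,"tx":0,"ty":-3.7,"tz":1.4,"wx":0,"wy":0,"wz":0},{"grip":5,"tx":0,"ty":-5.6,"tz":2.2,"wx":0,"wy":0,"wz":0},{"grip":5,"tx":0,"ty":-5.6,"tz":2.2,"wx":0,"wy":0,"wz":0},{"grip":5,"tx":0,"ty":-9.3,"tz":3.6,"wx":0,"wy":0,"wz":0},{"grip":5,"tx":0,"ty":-9.3,"tz":3.6,"wx":0,"wy":0,"wz":0},{"grip":5,"tx":0,"ty":-9.3,"tz":3.6,"wx":0,"wy":0,"wz":0},{"grip":5,"tx":0,"ty":-9.3,"tz":3.6,"wx":0,"wy":0,"wz":0}]'
python3 -m handwheel '[{"grip":5,"tx":0,"ty":0,"tz":0,"wx":-0.0525,"wy":0,"wz":0},{"grip":5,"tx":0,"ty":0,"tz":0,"wx":-0.0525,"wy":0,"wz":0},{"grip":5,"tx":0,"ty":0,"tz":0,"wx":-0.0525,"wy":0,"wz":0},{"grip":5,"tx":0,"ty":0,"tz":0,"wx":-0.0525,"wy":0,"wz":0},{"grip":5,"tx":0,"ty":0,"tz":0,"wx":-0.0525,"wy":0,"wz":0},{"grip":5,"tx":0,"ty":0,"tz":0,"wx":-0.0525,"wy":0,"wz":0},{"grip":5,"tx":0,"ty":0,"tz":0,"wx":-0.0525,"wy":0,"wz":0},{"grip":5,"tx":0,"ty":0,"tz":0,"wx":0,"wy":0,"wz":0}]'
python3 f.py|head -1
python3 - <<'E'
from h import *
u=np.array([-187.9,-21.1,0]);u/=np.linalg.norm(u)
z=-u;y=np.array([0,0,-1.]);x=np.cross(y,z)
rel([499.5,-251.2,230],Rn.from_matrix(np.stack([x,y,z],1)))
c=eyes.capture("wrist");cv2.imwrite("pics/w22.png",c["pixels"][:,:,::-1])
E
```

```text
time_s: 20.48
eef_pos: [588.3, 205.6, 271.4]
ee_rot: [0.625, -0.429, 0.369, -0.538]
force: [0.3, 0.5, -0.8]
grip_width: 0.176
time_s: 21.15
eef_pos: [589.1, 205.4, 270.0]
ee_rot: [-0.535, 0.536, -0.462, 0.461]
force: [-0.6, -0.1, -2.3]
grip_width: 0.176
pitch(deg) -0.08158758532067904 pos [589.124 205.44  269.993] F [-0.586 -0.118 -2.266] M [-0.036  0.012  0.023] t 21.15
shift tool xyz [ 438.331   40.237 -156.202] rows>= 10.511524649252207
rotvec tool [0.001 0.037 0.   ]
```

View pics/w22.png

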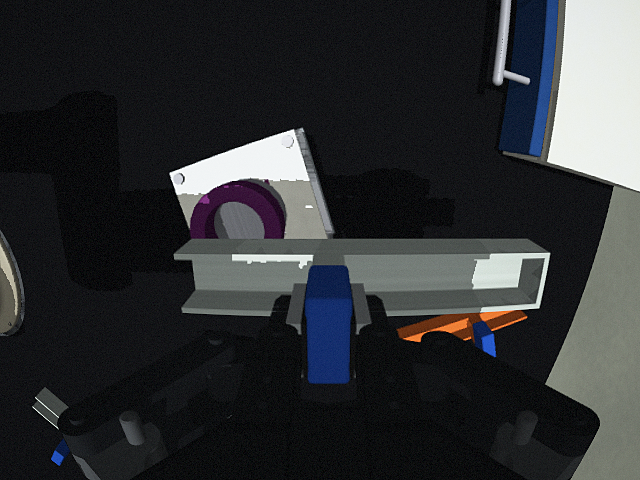

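The chute is empty, the collar is back up, and the closed shutter at (240,220) is bare. Returning to the mat.

```bash

python3 -m handwheel '[{"grip":5,"tx":14,"ty":0,"tz":-5,"wx":0,"wy":0.007,"wz":0},{"grip":5,"tx":28,"ty":0,"tz":-10,"wx":0,"wy":0.01,"wz":0},{"grip":5,"tx":32,"ty":0,"tz":-11.4,"wx":0,"wy":0.01,"wz":0},{"grip":5,"tx":32,"ty":0,"tz":-11.4,"wx":0,"wy":0.01,"wz":0},{"grip":5,"tx":32,"ty":0,"tz":-11.4,"wx":0,"wy":0,"wz":0},{"grip":5,"tx":32,"ty":0,"tz":-11.4,"wx":0,"wy":0,"wz":0},{"grip":5,"tx":32,"ty":0,"tz":-11.4,"wx":0,"wy":0,"wz":0},{"grip":5,"tx":32,"ty":0,"tz":-11.4,"wx":0,"wy":0,"wz":0},{"grip":5,"tx":32,"ty":0,"tz":-11.4,"wx":0,"wy":0,"wz":0},{"grip":5,"tx":32,"ty":0,"tz":-11.4,"wx":0,"wy":0,"wz":0}]'
python3 -m handwheel '[{"grip":5,"tx":32,"ty":10,"tz":-11.4,"wx":0,"wy":0,"wz":0},{"grip":5,"tx":32,"ty":10,"tz":-11.4,"wx":0,"wy":0,"wz":0},{"grip":5,"tx":32,"ty":10,"tz":-11.4,"wx":0,"wy":0,"wz":0},{"grip":5,"tx":25,"ty":10,"tz":-9,"wx":0,"wy":0,"wz":0},{"grip":5,"tx":15,"ty":10,"tz":-5,"wx":0,"wy":0,"wz":0},{"grip":5,"tx":4,"ty":5,"tz":-2,"wx":0,"wy":0,"wz":0},{"grip":5,"tx":0,"ty":0,"tz":0,"wx":0,"wy":0,"wz":0},{"grip":5,"tx":0,"ty":0,"tz":0,"wx":0,"wy":0,"wz":0}]'
python3 - <<'E'
from h import *
u=np.array([-187.9,-21.1,0]);u/=np.linalg.norm(u)
z=-u;y=np.array([0,0,-1.]);x=np.cross(y,z)
rel([499.5,-251.2,47],Rn.from_matrix(np.stack([x,y,z],1)))
E
```

```text
time_s: 22.03
eef_pos: [517.6, -104.3, 270.7]
ee_rot: [0.528, -0.527, 0.47, -0.472]
force: [-0.1, 0.1, -2.3]
grip_width: 0.17
time_s: 22.7
eef_pos: [484.3, -247.0, 215.5]
ee_rot: [0.527, -0.527, 0.471, -0.472]
force: [-0.8, 0.0, -2.0]
grip_width: 0.167
shift tool xyz [  5.74  168.562  14.432] rows>= 4.042256238873063
rotvec tool [-0.001  0.     0.001]
```

```bash

python3 -m handwheel '[{"grip":5,"tx":2,"ty":10,"tz":5,"wx":0,"wy":0,"wz":0},{"grip":5,"tx":2,"ty":20,"tz":5,"wx":0,"wy":0,"wz":0},{"grip":5,"tx":1.7,"ty":25,"tz":4.4,"wx":0,"wy":0,"wz":0},{"grip":5,"tx":0,"ty":25,"tz":0,"wx":0,"wy":0,"wz":0},{"grip":5,"tx":0,"ty":25,"tz":0,"wx":0,"wy":0,"wz":0},{"grip":5,"tx":0,"ty":25,"tz":0,"wx":0,"wy":0,"wz":0},{"grip":5,"tx":0,"ty":15,"tz":0,"wx":0,"wy":0,"wz":0},{"grip":5,"tx":0,"ty":10,"tz":0,"wx":0,"wy":0,"wz":0},{"grip":5,"tx":0,"ty":5,"tz":0,"wx":0,"wy":0,"wz":0},{"grip":5,"tx":0,"ty":0,"tz":0,"wx":0,"wy":0,"wz":0}]'
python3 f.py|head -1
python3 - <<'E'
from h import *
c=eyes.capture("side");cv2.imwrite("pics/s23.png",cv2.resize(c["pixels"][280:440,320:520,::-1],None,fx=4,fy=3.75))
E
```

```text
time_s: 23.53
eef_pos: [499.4, -251.2, 54.5]
ee_rot: [0.527, -0.527, 0.471, -0.471]
force: [-0.1, 0.1, -2.1]
grip_width: 0.174
pitch(deg) -0.01460599853021984 pos [ 499.406 -251.234   54.537] F [-0.099  0.106 -2.126] M [-0.04   0.039 -0.095] t 23.5333
```

View pics/s23.png

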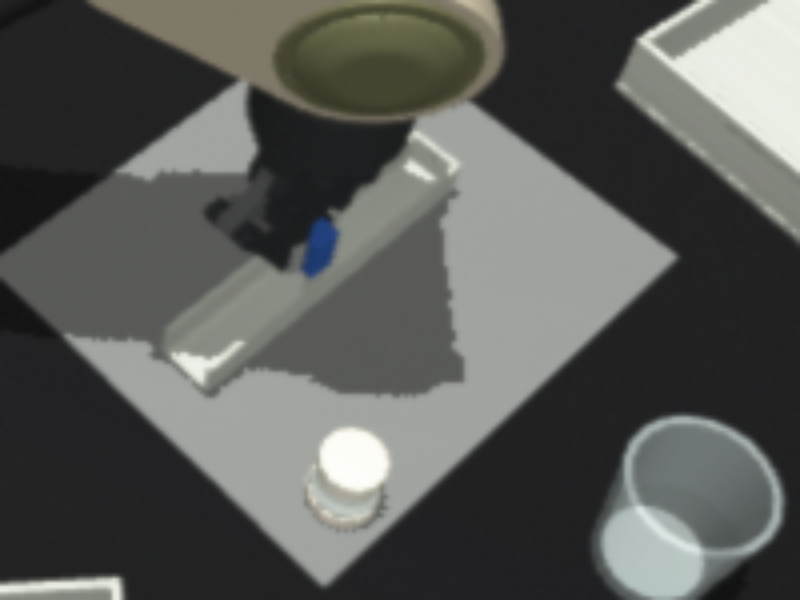

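The chute hovers just above its old place, with the jar at (350,465) and beaker untouched. Feeling down for the mat.

```bash

python3 -m handwheel '[{"grip":5,"tx":0,"ty":2,"tz":0,"wx":0,"wy":0,"wz":0},{"grip":5,"tx":0,"ty":2,"tz":0,"wx":0,"wy":0,"wz":0},{"grip":5,"tx":0,"ty":1,"tz":0,"wx":0,"wy":0,"wz":0},{"grip":5,"tx":0,"ty":0,"tz":0,"wx":0,"wy":0,"wz":0},{"grip":5,"tx":0,"ty":0,"tz":0,"wx":0,"wy":0,"wz":0}]' >/dev/null; python3 f.py|head -1
python3 -m handwheel '[{"grip":5,"tx":0,"ty":1,"tz":0,"wx":0,"wy":0,"wz":0},{"grip":5,"tx":0,"ty":0,"tz":0,"wx":0,"wy":0,"wz":0},{"grip":5,"tx":0,"ty":0,"tz":0,"wx":0,"wy":0,"wz":0}]' >/dev/null; python3 f.py|head -1
python3 -m handwheel '[{"grip":5,"tx":0,"ty":1,"tz":0,"wx":0,"wy":0,"wz":0},{"grip":5,"tx":0,"ty":0,"tz":0,"wx":0,"wy":0,"wz":0},{"grip":5,"tx":0,"ty":0,"tz":0,"wx":0,"wy":0,"wz":0}]' >/dev/null; python3 f.py|head -1
```

```text
pitch(deg) 0.011768620405990046 pos [ 499.198 -251.854   50.167] F [ 0.095  0.078 -0.927] M [-0.01   0.055  0.026] t 24.0
pitch(deg) -0.0010482029387431063 pos [ 499.142 -251.768   48.98 ] F [-0.277 -0.044 -2.127] M [0.049 0.034 0.003] t 24.25
pitch(deg) -0.005101720521916245 pos [ 499.129 -251.727   47.914] F [ 0.675 -0.216 -2.147] M [-0.014  0.069  0.002] t 24.5
```

```bash

python3 -m handwheel '[{"grip":5,"tx":0,"ty":0.7,"tz":0,"wx":0,"wy":0,"wz":0},{"grip":5,"tx":0,"ty":0,"tz":0,"wx":0,"wy":0,"wz":0},{"grip":5,"tx":0,"ty":0,"tz":0,"wx":0,"wy":0,"wz":0}]' >/dev/null; python3 f.py|head -1
python3 -m handwheel '[{"grip":5,"tx":0,"ty":0.5,"tz":0,"wx":0,"wy":0,"wz":0},{"grip":5,"tx":0,"ty":0,"tz":0,"wx":0,"wy":0,"wz":0},{"grip":5,"tx":0,"ty":0,"tz":0,"wx":0,"wy":0,"wz":0}]' >/dev/null; python3 f.py|head -1
```

```text
pitch(deg) 0.015588732419009021 pos [ 499.249 -251.867   47.684] F [-1.476  1.39   3.485] M [0.125 0.34  0.011] t 24.75
pitch(deg) 0.022458177288122418 pos [ 499.284 -251.872   47.68 ] F [-4.604  2.603  9.158] M [ 0.344  0.633 -0.055] t 25.0
```

Touchdown at TCP z = 47.7. Easing off the press, then opening.

```bash

python3 -m handwheel '[{"grip":5,"tx":0,"ty":-0.8,"tz":0,"wx":0,"wy":0,"wz":0},{"grip":5,"tx":0,"ty":0,"tz":0,"wx":0,"wy":0,"wz":0}]' 20; 
python3 -m handwheel '[{"grip":30,"tx":0,"ty":0,"tz":0,"wx":0,"wy":0,"wz":0},{"grip":45,"tx":0,"ty":0,"tz":0,"wx":0,"wy":0,"wz":0},{"grip":60,"tx":0,"ty":0,"tz":0,"wx":0,"wy":0,"wz":0},{"grip":60,"tx":0,"ty":0,"tz":0,"wx":0,"wy":0,"wz":0},{"grip":60,"tx":0,"ty":0,"tz":0,"wx":0,"wy":0,"wz":0},{"grip":60,"tx":0,"ty":0,"tz":0,"wx":0,"wy":0,"wz":0}]'
python3 - <<'E'
from h import *
c=eyes.capture("wrist");cv2.imwrite("pics/w24.png",c["pixels"][:,:,::-1])
E
```

```text
time_s: 25.17
eef_pos: [499.2, -251.8, 47.7]
ee_rot: [0.527, -0.527, 0.471, -0.471]
force: [-1.1, 0.9, 3.1]
grip_width: 0.173
time_s: 25.67
eef_pos: [499.2, -251.8, 47.6]
ee_rot: [0.527, -0.527, 0.471, -0.471]
force: [-0.5, -0.8, -0.2]
grip_width: 0.704
```

View pics/w24.png

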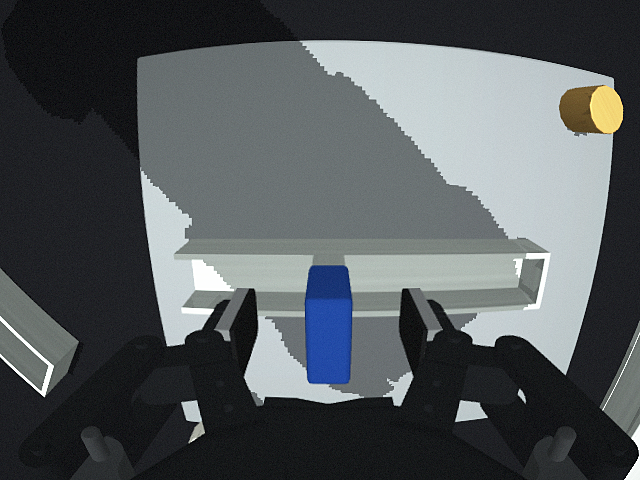

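The jaws are open and clear of the grip (block at 328,325), and the chute stands flat on the mat. Withdrawing upwards.

```bash

python3 -m handwheel '[{"grip":60,"tx":0,"ty":-8,"tz":0,"wx":0,"wy":0,"wz":0},{"grip":60,"tx":0,"ty":-20,"tz":0,"wx":0,"wy":0,"wz":0},{"grip":60,"tx":0,"ty":-25,"tz":0,"wx":0,"wy":0,"wz":0},{"grip":60,"tx":0,"ty":-25,"tz":0,"wx":0,"wy":0,"wz":0},{"grip":60,"tx":0,"ty":-30,"tz":0,"wx":0,"wy":0,"wz":0},{"grip":60,"tx":0,"ty":-30,"tz":0,"wx":0,"wy":0,"wz":0},{"grip":60,"tx":0,"ty":-30,"tz":0,"wx":0,"wy":0,"wz":0},{"grip":60,"tx":0,"ty":-20,"tz":0,"wx":0,"wy":0,"wz":0},{"grip":60,"tx":0,"ty":0,"tz":0,"wx":0,"wy":0,"wz":0},{"grip":60,"tx":0,"ty":0,"tz":0,"wx":0,"wy":0,"wz":0}]'
python3 - <<'E'
from h import *
for n in("scene","side"):
  c=eyes.capture(n);cv2.imwrite(f"pics/{n}25.png",c["pixels"][:,:,::-1])
  a=cv2.imread(f"pics/{n}0.png")
c=eyes.capture("side");cv2.imwrite("pics/s26.png",cv2.resize(c["pixels"][170:260,240:340,::-1],None,fx=7,fy=6.5,interpolation=cv2.INTER_CUBIC))
E
```

```text
time_s: 26.55
eef_pos: [499.3, -251.9, 236.7]
ee_rot: [0.527, -0.527, 0.47, -0.472]
force: [-0.8, 0.2, -0.8]
grip_width: 0.705
```

View pics/scene25.png

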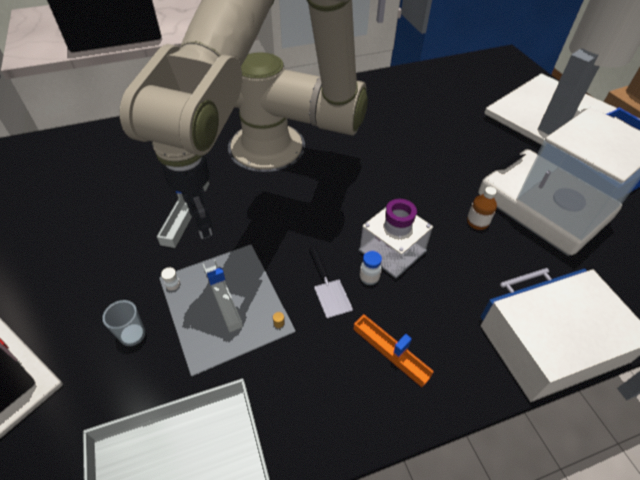

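View pics/side25.png

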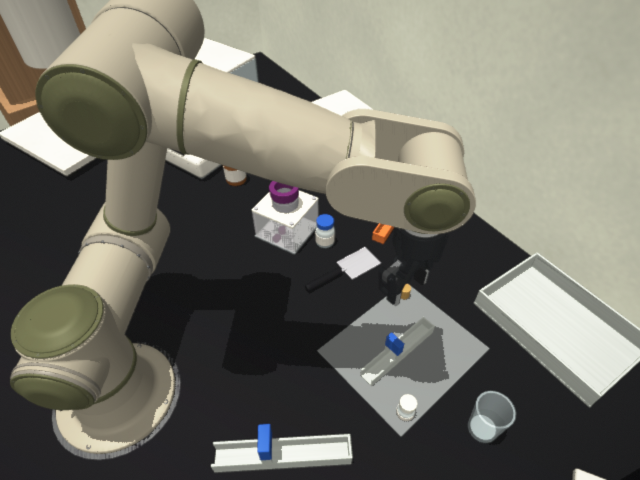

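View pics/s26.png

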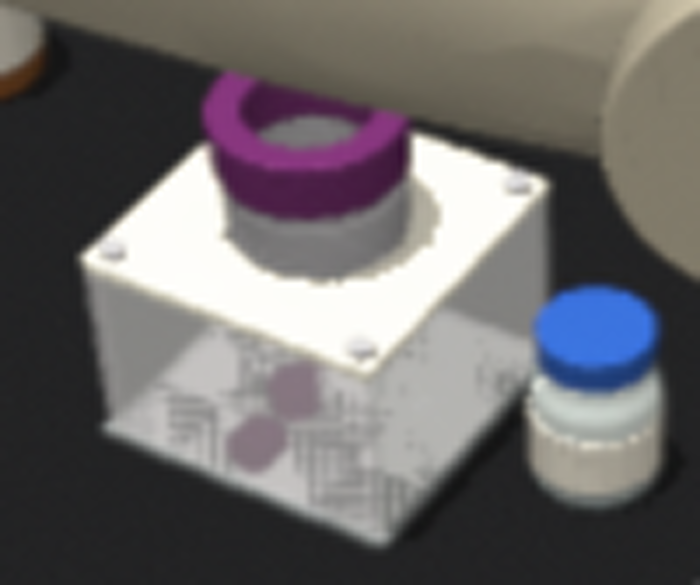

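The chute stands empty on the mat (side 398,350). The bystanders are where they started, nothing purple lies on the bench, and the shutter is bare. Handing in.

```bash
python3 -c "
from rig import ctrl
print(ctrl.finish_job())"
```

```text
the job is handed in; nothing more can be done
None
```

I picked up the chute, poured all three slugs into the dry bin, set the empty chute back on the grey mat and handed the job in at about 27 s of the 72 s allowed. No verdict is reported.

- **Pressing:** I felt the collar's top at about 153 mm and pressed it about 6–7 mm. Contact force read about 4 N, with one noisy reading near 5 N, against the 12 N limit.
- **Pouring:** the slugs began to slide at about 20.5°. I held at 21° until the chute was empty, with the collar still pressed.
- **Setting down:** touchdown was felt at the same tool height as the original grasp. I overshot slightly, pressing on the mat with about 11 N, then eased off before opening the gripper.
- **Slugs:** two are plainly visible in the bin. The third I saw only as a bit of purple through a gap by the neck, on a line of sight that puts it inside the box near (535, 214), so its position is inferred. The closed shutter looked bare, and no purple showed on the lid or bench.
- **Rest of the scene:** the chute is flat on the mat and released, the gripper is well clear, and the bystanders look unmoved, though the arm hid part of the bottle in the last side view.

One early mishap: my first set of moves was refused because the rows were incomplete, and the arm did not move.

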